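# Hook the long mug arm into the slotted post

## Robot

A 7-joint arm with a two-finger parallel gripper is mounted at the origin on a cart in front of the work surface, level with it; the furniture and walls round the work are solid. World frame = base frame: x ahead of the robot, y to its left, z up, the work surface at z = 0. Lengths are in m, angles in degrees, forces in N, time in s.
With the tool pointing down it reaches from about 0.375 to 0.925 m from the base axis. Payload 3.1 kg.
Tool frame: the origin (TCP) lies between the finger pads; the fingertips stand 17 mm ahead of it and the grasp point (between the pads) lies 2 mm behind it; z points along the fingers, y is the direction in which the jaws open and shut (so a half turn about z gives the same grasp; the last joint's range is limited). The gripper opens to 85 mm and grips with 20 to 120 N. Pads are 22 mm wide; open, the fingers measure 114 mm over their backs; the gripper's body (76 mm by 85 mm) begins 54 mm behind the grasp point. The pads swing forward as they close: fully open they stand 13 mm farther back than shut.
Start: joints at [-78.77, 21.939, 2.515, 91.553, -1.026, 66.532, -2.859], TCP at [0.188, 0.622, 0.248] pointing down, gripper open.
Joint ranges: [-149.38, 149.38], [-23.57, 123.04], [-84.95, 90], [0, 143.3], [-89.99, 269.99], [3.08, 112.72], [-163.45, 163.45]. Speed limits (degrees/s): [159.86, 159.86, 180, 180, 180, 180, 180].

## Interface

Orientations are given as [roll, pitch, yaw] about the fixed x, y, z axes, in that order (R = Rz(yaw) Ry(pitch) Rx(roll)).
In Python, from rig import * gives the robot as it stands.
- The arm moves only by the tool carry_out, never from a script. Its argument "plan" is a list that holds one entry, the list of rows, each a list of 7 numbers: the shift along the world's x, y, z in mm, then the turn, a rotation vector about the world's x, y, z in degrees, then the opening, from -1 (shut) to 1 (fully open), so that 0 is half open. In form: [[[x, y, z, wx, wy, wz, jaw], ...]]. A call has exactly 5 rows; each row shifts and turns the pose as measured when the row begins; what a row does not reach is not made up. A row lasts 1/10 s, in which the tool goes at most 50 mm and 8.59 degrees, less where a joint would pass 70% of its speed; a pose out of reach is approached as far as the arm can. A call is refused whole if a number of a shift passes 50 or a number of a turn 8.59, either way. A call with a gripper value outside its range is refused whole. The fingers move at their own pace and stop on an object; the grip force is fixed at half the most. Time passes only in rows, so rows that do not move let the fingers close, or fill a call up. It gives the time, the measured TCP pose, the force and the opening at its end, in the units of the state.
- sense(): the state, without advancing time (a new reading comes with each control period).
- grab_frame(name): name is "side" or "top"; returns the picture (400x640x3 uint8, red, green, blue); there is no depth.
- camera_model(name): a dict with "fx", "fy", "cx", "cy" (pixels), "rvec" (rotation vector, rad) and "tvec" (3), from world to camera coordinates, as OpenCV has them. Camera axes: x right, y down, z forward; pixel columns grow to the right and rows downward; lengths in m; the calibration is good to about 2 mm. A picture is of the moment at which its call begins. camera_model takes no time and is no camera call.
- job_done(): hands the job in, once; it reports no verdict.
The state is a dict: "t": time; "joints": joint angles; "joint_vel": joint speeds; "tau": joint torques, N m; "eef_pos": TCP position; "tool_rot": TCP orientation; "contact_force": force on the tool from outside, world axes, zero at the start; "ft_torque": the same for the moment, N m; "gripper_width": opening from 0.0 (shut) to 1.0 (fully open).
Only numpy, scipy, OpenCV 4.12 (cv2) and the standard library are available. Lean on these libraries where they do the work, as an engineer would, in place of code of your own. Each camera call takes 0.05 s, during which the arm holds its last target.

## Task

Draw the long mug arm (the one with two cross pegs) out of the wire-topped rack by its metal head and stand it on the open worktop; let go, take it again by its wooden bar, hook both claws into the slots of the grey post and press it down fully home until the sprung catch snaps out into the head. Leave it hanging locked and let go; leave the short arm in the rack and do not shift or tip the things standing about.

Things in the scene. Friction and masses are not known exactly. Their poses are not given: they have to be found in the camera images.
- mug_arm_long: Long mug arm, 0.12-0.22 kg, 188 mm overall. Origin: bottom centre of the metal head's flat back face; +x out of that face, the way the claws point, z up; standing on the worktop its underside is z=0. Head x -34..0, y +-20, z 0..86 mm. Pocket for the catch in the back face: y +-10, z 4..18. Centre of mass near x=-75. It stands steadily on head and pegs.
- head_top (a point): Middle of the long arm's flat metal head top, 86 mm above its underside, 17 mm in front of the back face (arm x = -17). Top measures 34 x 40 mm. Press here. Axes as the arm's.
- bar_grip (a point): Middle of the wooden bar between the pegs (arm x=-110, z=15 mm). Bar: x -174..-34, 22 mm wide, z 0..30. Two round cross pegs through it, 12 mm thick, 60 mm long in y, at arm x=-75 and x=-164, axis at z=6. Axes as the arm's.
- claws (a point): Lower claw root of the long arm: arm x=0, y=0, z=38 mm. Two claws, 9 mm wide (y +-4.5): necks 8 mm high at arm z 34..42 and 74..82 reach to x=8; from their ends hooks (x 8..14) hang 16 mm lower than the necks, to z 18 and 58.
- mug_arm_short: Short mug arm, a look-alike that stays in the other bay (which bay varies): same head, claws and frame, but bar x -129..-34 mm and a single cross peg at x=-115.
- hook_post: Fixed slotted post of grey metal on a wooden foot board. Origin: front face of its web, middle, worktop level; front looks to its own -x, so an arm is pushed in along post +x; z up. Web x 0..6 mm, y +-32, slippery (friction about 0.25). Top cap x -4..40, top at z=164 mm. Foot board x -40..90, y +-60, 12 mm high. Hollow behind the web.
- slots (a point): Middle of the lower slot (post z=79.5 mm) on the web's face. Slots y +-7 mm at post z 64..95 and 104..135. To hook: arm level, its x along post x, arm origin 46 to 53 mm (49.5 is central) above the worktop; push in until the head meets the web (the nose of the catch is then just under the head), then lower and press 20 mm down to home.
- flanges (a point): Front top edge level of the post's two side flanges (post x=-28, z=128 mm). Flanges at y 32..38 mm either side run from the web 28 mm forward, up to z=128: 64 mm between them for the 40 mm wide head, no room for fingers beside it.
- home (a point): Where the long arm's origin must end: web face, y=0, 30 mm above the worktop; axes as the post's. The head top is then 116 mm above the worktop.
- catch (a joint): Sprung catch in the post's web: 14 mm wide wedge nose at post z=40 mm, standing 5 mm out of the web. 0 = fully out, 0.006 m = pushed in. The head's lower edge meets it 15 mm above home, pushes it in (roughly 10 N down on the head) and at home it snaps out into the head's pocket.
- peg_rack: Fixed wooden rack, 168 (x) x 150 (y) x 56 (z) mm, no floor, origin at worktop level. Two bays 72 mm wide centred at x=-40 and +40 mm, open only to rack +y. Each arm stands in a bay, claws and whole head outside, pointing along about rack +y; back wall at y=-71.
- rack_mouth (a point): Middle of the rack's open front edge (rack y=70 mm), worktop level. Steel wires 6 mm thick cross over the bays, 16 mm apart, the first at rack y=62, underside 46 mm above the worktop. An arm must be drawn out along +y until its outer end is past this edge before it can be lifted.
- mug: Green and white mug, 101 mm high, 78 mm across plus handle (58 mm from its origin at most), stands beside the post. Origin at its underside's centre.
- spice_jar: Spice jar with dark lid, 41 mm diameter, 105 mm high, stands beside the post. Origin at its underside.
- pepper_mill: Dark wooden mill, 58 mm diameter, 170 mm high, stands at the middle rear. Origin at its underside. Above and behind it hang wall cabinets (over x greater than about 0.6 m, undersides 0.47 m above the worktop): keep wrist and arm clear of them.
- food_tin: Food tin, 75 mm diameter, 58 mm high, stands at the front middle, near the worktop's front edge (world x about 0.33 m). Origin at its underside.
- lidded_jar: Clear jar with orange lid and foot, 62 mm diameter, 110 mm high, stands behind the rack. Origin at its underside.

How it is judged (in metres and radians):
On the way:
1. the long arm stands upright on the open worktop, out of the rack, released (height (world z) of mug_arm_long below 0.006 m and angle between mug_arm_long's own z axis and vertical below 0.08 rad and linear speed of mug_arm_long below 0.02 m/s and contact force between the fingers and mug_arm_long below 0.1 N and ((y of bar_grip in the frame of peg_rack above 0.125 m and y of mug_arm_long in the frame of peg_rack above 0.09 m) or x of bar_grip in the frame of peg_rack above 0.16 m or x of bar_grip in the frame of peg_rack below -0.16 m)), for 0.1 s.
At the end, for the whole second after the job is handed in: The long arm hangs in the post with its origin within 3 mm of home in height, 5 mm to the side and 5 mm from the web, aligned within 0.1 rad and level within 0.08 rad, the catch sprung out again (under 2.5 mm), everything at rest and released; the short arm within 25 mm of where it stood (z of mug_arm_long in the frame of home between -0.003 and 0.003 m and x of mug_arm_long in the frame of home between -0.005 and 0.003 m and y of mug_arm_long in the frame of home between -0.005 and 0.005 m and angle between the x axis of mug_arm_long and the x axis of hook_post, either way round below 0.1 rad and angle between mug_arm_long's own z axis and vertical below 0.08 rad and value of joint catch below 0.0025 m and linear speed of mug_arm_long below 0.01 m/s and contact force between the fingers and mug_arm_long below 0.1 N and distance of mug_arm_short from where it was at the start of the episode below 0.025 m); the robot touches nothing.
It fails at once if a bystander is shifted more than 40 mm or tipped (distance of any of mug, spice_jar, pepper_mill, food_tin, lidded_jar from where it was at the start of the episode above 0.04 m or angle between any of mug, spice_jar, pepper_mill, food_tin, lidded_jar's own z axis and vertical above 0.35 rad).
It fails at once if the short arm is pushed more than 25 mm (distance of mug_arm_short from where it was at the start of the episode above 0.025 m).
It also fails if it takes over 72 s, if anything falls off the work surface, if the arm or the gripper's body presses on something with over 40 N, if the wrist force passes 120 N, or if a joint passes its speed limit or range.

## Working session

There is one attempt and no reset: what is moved stays moved. The work goes in short steps, Python scripts to look and compute and a tool call to move; the robot and the scene stay as the last step left them, time stands still between calls to the robot, and variables do not carry over. Pictures are saved under pics/ and viewed, and the job is handed in when it is done.

Besides the shell and the picture viewer there is one more tool, called after "Request:" as a command line: name --argument value ..., lists and objects as JSON in quotes. carry_out: Moves the arm, as the interface text tells. Its arguments: {"type":"object","properties":{"plan":{"type":"array"}},"required":["plan"]}

```bash
ls; mkdir -p pics; python3 - <<'E'
from rig import *
import cv2
print(sense())
for n in ("side","top"):
    im=grab_frame(n); cv2.imwrite(f"pics/{n}0.png",cv2.cvtColor(im,cv2.COLOR_RGB2BGR)); print(n,camera_model(n))
E
```

```text
pics
{'t': 0.0, 'joints': array([-78.77183794,  21.99294538,   2.50970006,  91.65130832,
        -1.02539631,  66.52993735,  -2.85943043]), 'joint_vel': array([ 0.0523749 , -0.11148684, -0.02945534, -0.02344216,  0.02279886,
       -0.04301355,  0.02584352]), 'tau': array([ 4.46667445e-04, -4.33468044e+01,  1.02472924e+00, -2.49510241e+01,
        1.06745868e-02,  1.15388588e-02, -8.38189145e-07]), 'eef_pos': array([0.18793781, 0.62128625, 0.24685737]), 'tool_rot': array([-1.79848460e+02,  7.70387109e-03,  1.63174229e+02]), 'contact_force': array([-0.70442475,  0.17265278,  0.03238149]), 'ft_torque': array([-0.03283714,  0.01725017, -0.02618871]), 'gripper_width': 0.9985089670959231}
side {'fx': 447.5749897281326, 'fy': 447.5749897281326, 'cx': 315.53805170530785, 'cy': 201.7527426662419, 'rvec': array([ 2.17988047, -0.2533552 ,  0.1038811 ]), 'tvec': array([-0.5234618 ,  0.13465366,  1.37718127])}
top {'fx': 362.21034993474245, 'fy': 362.21034993474245, 'cx': 319.44227003156436, 'cy': 202.2484401963225, 'rvec': array([ 2.18712538, -2.12671304,  0.14481104]), 'tvec': array([-0.05787088,  0.5204215 ,  1.33574997])}
```

View pics/side0.png

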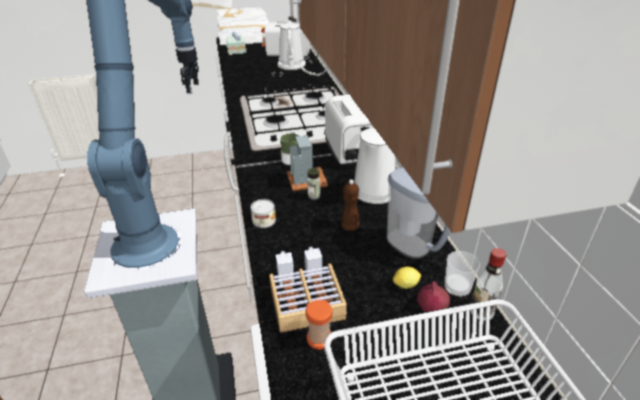

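View pics/top0.png

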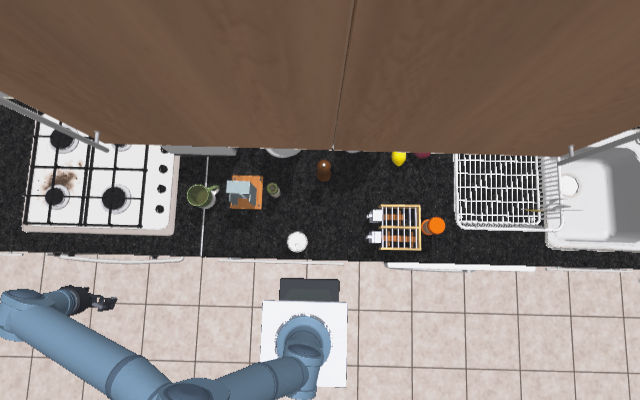

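The side view shows the rack at about (308,295) and the post at (303,165). In the top view the rack is at (401,228) and the post at (245,192). I'll zoom in on both.

```bash
cat > h.py <<'E'
import numpy as np, cv2
from rig import *
def cam(n):
    c=camera_model(n); K=np.array([[c['fx'],0,c['cx']],[0,c['fy'],c['cy']],[0,0,1]]); return K,np.array(c['rvec'],float),np.array(c['tvec'],float)
def proj(n,P):
    K,r,t=cam(n); return cv2.projectPoints(np.array(P,float).reshape(-1,1,3),r,t,K,None)[0].reshape(-1,2)
def back(n,uv,z):
    K,r,t=cam(n); R=cv2.Rodrigues(r)[0]; C=-R.T@t
    d=(R.T@np.linalg.inv(K)@np.c_[np.array(uv,float).reshape(-1,2),np.ones(np.size(uv)//2)].T).T
    return C+d*((z-C[2])/d[:,2])[:,None]
def tri(us,ut):
    Ps=[]
    for n in("side","top"):
        K,r,t=cam(n); Ps.append(K@np.c_[cv2.Rodrigues(r)[0],t])
    X=cv2.triangulatePoints(Ps[0],Ps[1],np.array(us,float).reshape(2,1),np.array(ut,float).reshape(2,1)); return (X[:3]/X[3]).ravel()
def crop(im,x0,y0,w,h,s,fn):
    c=cv2.resize(im[y0:y0+h,x0:x0+w],None,fx=s,fy=s,interpolation=cv2.INTER_CUBIC)
    cv2.imwrite(fn,cv2.cvtColor(c,cv2.COLOR_RGB2BGR))
def shot(n):
    return grab_frame(n)
E
python3 - <<'E'
from h import *
s=cv2.imread('pics/side0.png')[:,:,::-1]; t=cv2.imread('pics/top0.png')[:,:,::-1]
crop(s,255,235,100,100,6,'pics/a1.png'); crop(s,240,115,130,130,4.6,'pics/a2.png')
crop(t,350,190,100,75,8,'pics/a3.png'); crop(t,180,150,160,110,5,'pics/a4.png')
E
```

```text
(no output)
```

View pics/a1.png

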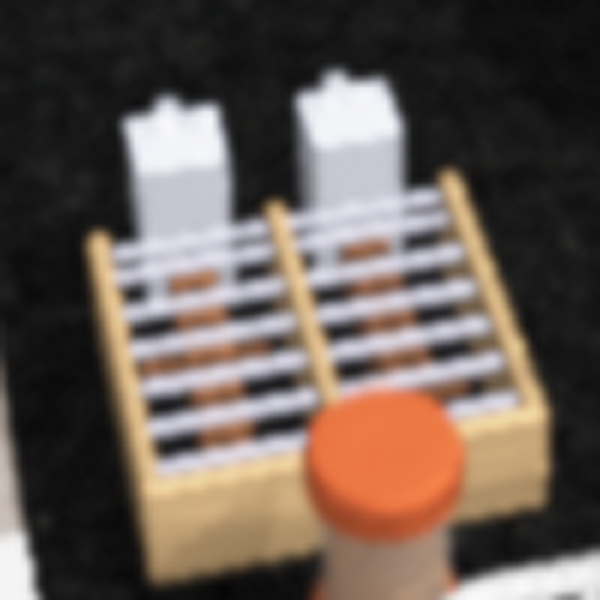

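View pics/a2.png

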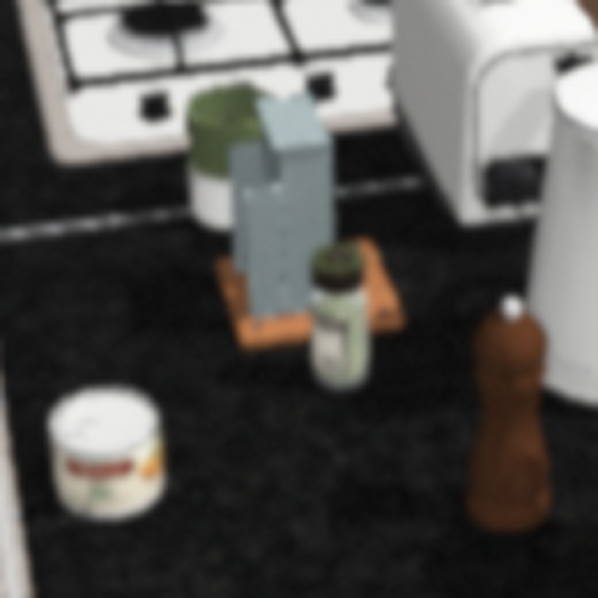

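View pics/a3.png

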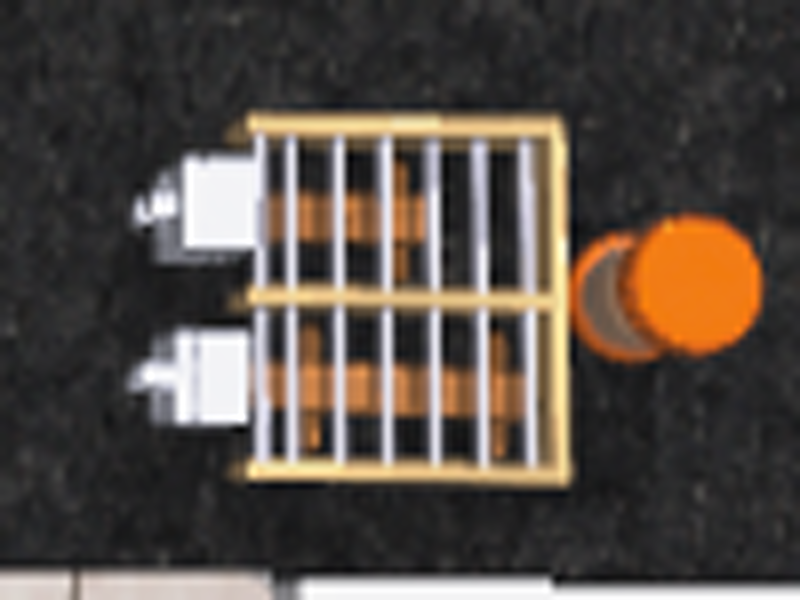

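View pics/a4.png

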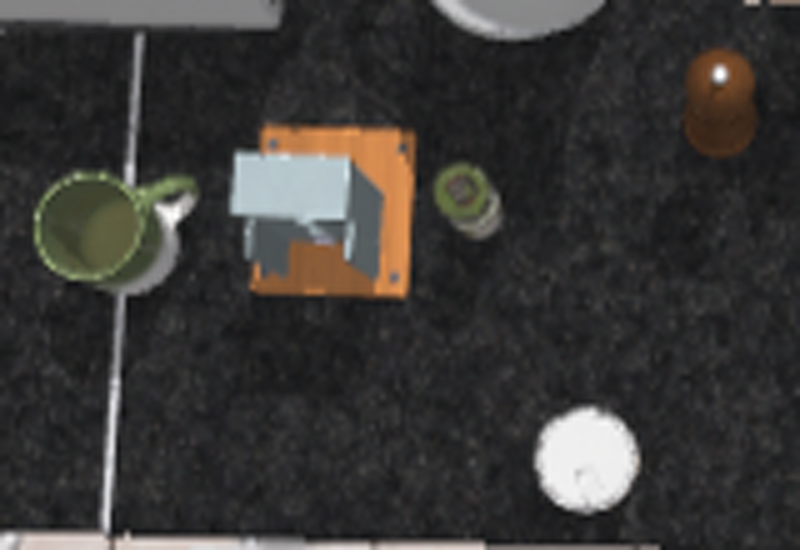

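```bash
cat > m.py <<'E'
from h import *
def t3(l,x0,y0,s): return [(x0+a/s-0*.5,y0+b/s) for a,b in l]
A3=lambda l:t3(l,350,190,8); A4=lambda l:t3(l,180,150,5); A1=lambda l:t3(l,255,235,6); A2=lambda l:t3(l,240,115,4.6)
np.set_printoptions(precision=4,suppress=True)
print('rack top z.056\n',back('top',A3([(248,115),(563,115),(570,483),(248,478)]),.056))
print('rack side z.056\n',back('side',A1([(95,235),(450,172),(548,408),(145,480)]),.056))
print('cap z.164\n',back('top',A4([(235,152),(350,155),(348,220),(232,214)]),.164))
print('cap side\n',back('side',A2([(258,97),(310,97),(332,143),(272,148)]),.164))
print('foot z.012\n',back('top',A4([(262,127),(415,130),(408,297),(252,293)]),.012))
print('long head top z.086 topcam\n',back('top',A3([(190,330),(248,330),(248,425),(178,425)]),.086))
print('long head side\n',back('side',A1([(122,118),(222,103),(230,160),(138,172)]),.086))
print('short head side\n',back('side',A1([(297,95),(388,77),(405,130),(315,150)]),.086))
print('pegs z.012',back('top',A3([(312,325),(315,450),(498,335),(500,455)]),.012))
print('tin',back('top',A4([(587,460)]),.058),'jar',back('top',A4([(463,192)]),.105),'mug',back('top',A4([(90,227)]),.101),'mill',back('top',A4([(720,75)]),.17),'orange',back('top',A3([(695,285)]),.11))
E
python3 m.py
```

```text
rack top z.056
 [[ 0.5175 -0.2724  0.056 ]
 [ 0.5217 -0.4191  0.056 ]
 [ 0.3519 -0.4209  0.056 ]
 [ 0.3501 -0.2733  0.056 ]]
rack side z.056
 [[ 0.3548 -0.2722  0.056 ]
 [ 0.517  -0.2709  0.056 ]
 [ 0.5219 -0.4155  0.056 ]
 [ 0.355  -0.4137  0.056 ]]
cap z.164
 [[0.5716 0.2771 0.164 ]
 [0.5718 0.198  0.164 ]
 [0.5266 0.197  0.164 ]
 [0.5285 0.2765 0.164 ]]
cap side
 [[0.5323 0.2818 0.164 ]
 [0.5713 0.2715 0.164 ]
 [0.572  0.1949 0.164 ]
 [0.5272 0.1987 0.164 ]]
foot z.012
 [[0.6199 0.2965 0.012 ]
 [0.6209 0.178  0.012 ]
 [0.4908 0.1772 0.012 ]
 [0.4905 0.2966 0.012 ]]
long head top z.086 topcam
 [[ 0.4153 -0.2415  0.086 ]
 [ 0.4161 -0.2677  0.086 ]
 [ 0.3735 -0.2679  0.086 ]
 [ 0.3727 -0.2365  0.086 ]]
long head side
 [[ 0.375  -0.2325  0.086 ]
 [ 0.4204 -0.2335  0.086 ]
 [ 0.4172 -0.271   0.086 ]
 [ 0.3766 -0.2688  0.086 ]]
short head side
 [[ 0.4544 -0.2364  0.086 ]
 [ 0.4971 -0.2344  0.086 ]
 [ 0.4964 -0.2707  0.086 ]
 [ 0.4548 -0.2737  0.086 ]]
pegs z.012 [[ 0.4233 -0.3111  0.012 ]
 [ 0.3642 -0.3127  0.012 ]
 [ 0.421  -0.3998  0.012 ]
 [ 0.3643 -0.4004  0.012 ]]
tin [[0.3697 0.0334 0.058 ]] jar [[0.558  0.1268 0.105 ]] mug [[0.5255 0.394  0.101 ]] mill [[ 0.6341 -0.055   0.17  ]] orange [[ 0.4402 -0.4617  0.11  ]]
```

The post origin comes out near (0.531, 0.237) with yaw about 0, and the foot board and cap fits agree. The long arm is in the near bay with its origin near (0.395, -0.236), pointing +y. I'll start moving towards it.

Request:
carry_out --plan '[[[23,-37,0,0,0,-7,0.4],[23,-37,0,0,0,-7,0.4],[23,-37,0,0,0,-7,0.4],[23,-37,0,0,0,-7,0.4],[23,-37,0,0,0,-7,0.4]]]'

```text
t: 0.6
eef_pos: [0.2962, 0.4352, 0.2429]
tool_rot: [-179.7, -0.2, 127.8]
contact_force: [0.3, 0.7, 0.4]
gripper_width: 0.701
```

Request:
carry_out --plan '[[[23,-40,0,0,0,-7,0.4],[23,-40,0,0,0,-7,0.4],[23,-40,0,0,0,-7,0.4],[23,-40,0,0,0,-7,0.4],[23,-40,0,0,0,-7,0.4]]]'

```text
t: 1.1
eef_pos: [0.4129, 0.2253, 0.241]
tool_rot: [-179.5, -0.2, 91.4]
contact_force: [1.9, 1.3, 0.0]
gripper_width: 0.7
```

Request:
carry_out --plan '[[[0,-48,0,0,0,-1,0.4],[0,-48,0,0,0,0,0.4],[0,-48,0,0,0,0,0.4],[0,-48,0,0,0,0,0.4],[0,-48,0,0,0,0,0.4]]]'

```text
t: 1.6
eef_pos: [0.4137, -0.0243, 0.2403]
tool_rot: [-179.7, -0.2, 90.1]
contact_force: [1.0, -0.4, 0.2]
gripper_width: 0.697
```

Request:
carry_out --plan '[[[-4,-46,0,0,0,0,0.4],[-4,-46,0,0,0,0,0.4],[-4,-46,0,0,0,0,0.4],[-4,-46,0,0,0,0,0.4],[-1,-44,0,0,0,0,0.4]]]'

```text
t: 2.1
eef_pos: [0.3922, -0.2614, 0.2398]
tool_rot: [-179.9, -0.6, 90.1]
contact_force: [1.1, 0.5, -0.0]
gripper_width: 0.699
```

Request:
carry_out --plan '[[[0,0,-25,0,0,0,0.4],[0,0,-25,0,0,0,0.4],[0,0,-25,0,0,0,0.4],[0,0,-10,0,0,0,0.4],[0,0,0,0,0,0,0.4]]]'

```text
t: 2.6
eef_pos: [0.3897, -0.2713, 0.1538]
tool_rot: [179.9, -0.2, 89.1]
contact_force: [0.0, 0.5, 0.2]
gripper_width: 0.699
```

```bash
python3 - <<'E'
from h import *
s=shot('side'); t=shot('top'); crop(s,255,200,120,120,5,'pics/b1.png'); crop(t,330,180,120,85,6.6,'pics/b2.png'); print(sense()['eef_pos'])
E
```

```text
[ 0.39090908 -0.27171295  0.1552359 ]
```

View pics/b1.png

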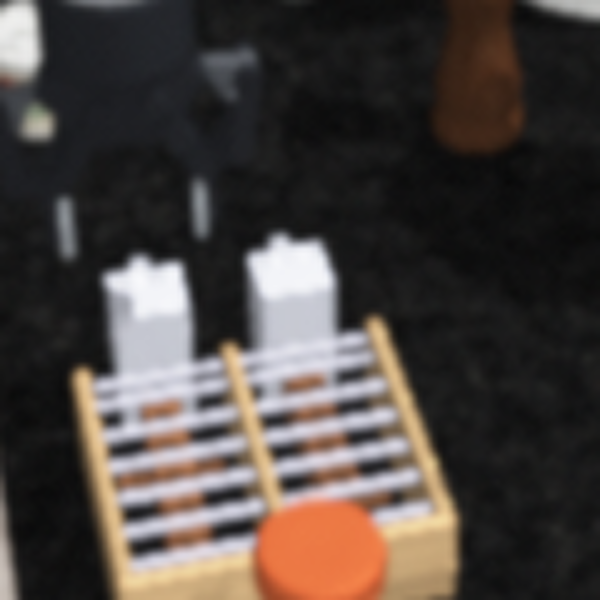

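View pics/b2.png

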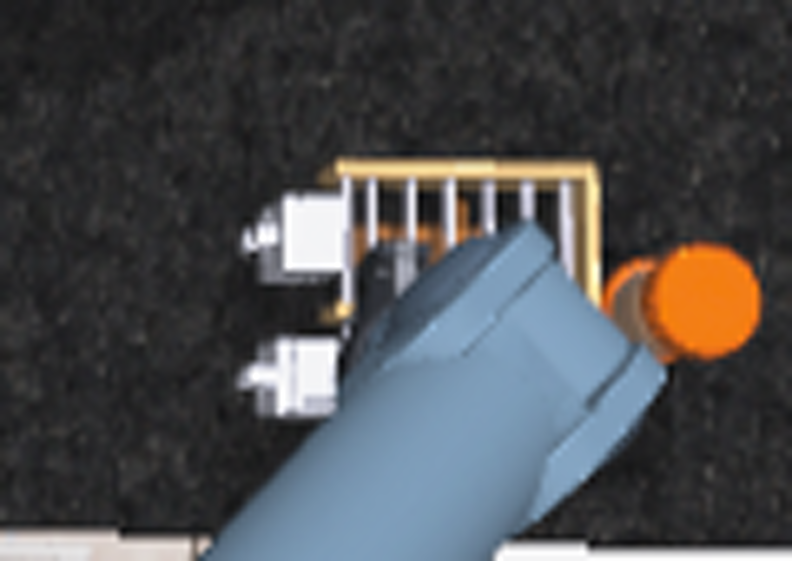

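Side view: the open fingers (65,230 and 200,208 in the crop) are beyond the long head (147,285), and nothing has been touched. The tool overshot to y = -0.272, so I'll correct that before going down.

Request:
carry_out --plan '[[[3,10,0,0,0,0,0.4],[2,9,0,0,0,0.5,0.4],[0,0,-20,0,0,0,0.4],[0,0,-10,0,0,0,0.4],[0,0,0,0,0,0,0.4]]]'

```text
t: 3.2
eef_pos: [0.4022, -0.249, 0.1293]
tool_rot: [179.0, -0.2, 90.1]
contact_force: [-0.6, 0.6, 0.1]
gripper_width: 0.698
```

Request:
carry_out --plan '[[[-3,-1,0,0,0,0,0.4],[-3,-1,0,0,0,0,0.4],[0,0,-10,0,0,0,0.4],[0,0,0,0,0,0,0.4],[0,0,0,0,0,0,0.4]]]'

```text
t: 3.7
eef_pos: [0.3969, -0.2517, 0.1205]
tool_rot: [178.8, -0.2, 90.1]
contact_force: [0.0, -0.7, -0.6]
gripper_width: 0.701
```

```bash
python3 - <<'E'
from h import *
s=shot('side'); crop(s,255,200,120,120,5,'pics/b3.png');  print(sense()['eef_pos'],sense()['tool_rot'])
E
```

```text
[ 0.39669541 -0.25151287  0.12039218] [178.86997598  -0.22407801  90.07512908]
```

View pics/b3.png

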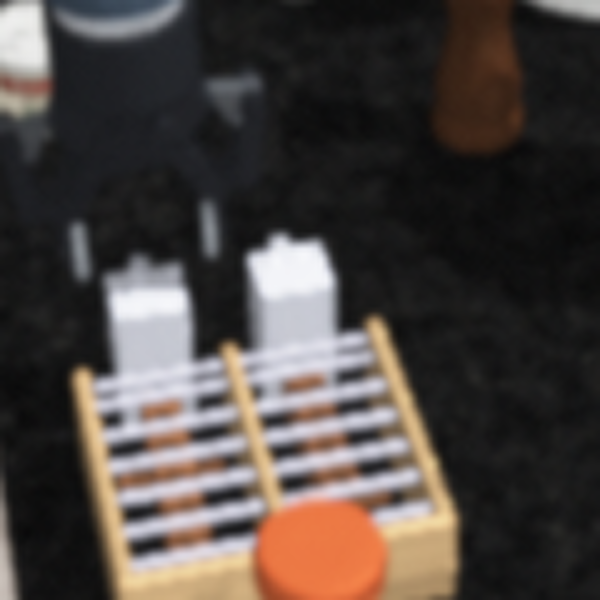

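The fingers now straddle the head: their midpoint is at 145 and the head centre at 147. I'll lower onto it.

Request:
carry_out --plan '[[[0,0,-15,1,0,0,0.4],[0,0,-18,0,0,0,0.4],[0,0,-15,0,0,0,0.4],[0,0,-8,0,0,0,0.4],[0,0,0,0,0,0,0.4]]]'

```text
t: 4.25
eef_pos: [0.3985, -0.2524, 0.0635]
tool_rot: [178.7, -1.2, 90.1]
contact_force: [-0.2, -0.3, 1.0]
gripper_width: 0.704
```

Request:
carry_out --plan '[[[-1,0,-4,-1,1,0,0.4],[0,0,0,0,0,0,0.4],[0,0,0,0,0,0,0.0],[0,0,0,0,0,0,-1],[0,0,0,0,0,0,-1]]]'

```text
t: 4.75
eef_pos: [0.399, -0.2529, 0.0611]
tool_rot: [179.6, -0.1, 90.1]
contact_force: [-0.8, -0.1, -2.1]
gripper_width: 0.462
```

Request:
carry_out --plan '[[[0,0,0,0,0,0,-1],[0,0,0,0,0,0,-1],[0,5,0,0,0,0,-1],[0,10,0,0,0,0,-1],[0,10,0,0,0,0,-1]]]'

```text
t: 5.25
eef_pos: [0.3981, -0.2269, 0.0609]
tool_rot: [179.6, -0.1, 90.0]
contact_force: [0.4, 0.5, -1.5]
gripper_width: 0.46
```

Gripped: 0.46 × 85 ≈ 39 mm, which matches the 40 mm head. I'll draw it straight out along +y.

Request:
carry_out --plan '[[[0,20,0,0,0,0,-1],[0,25,0,0,0,0,-1],[0,25,0,0,0,0,-1],[0,20,0,0,0,0,-1],[0,5,0,0,0,0,-1]]]'

```text
t: 5.75
eef_pos: [0.3974, -0.1245, 0.0608]
tool_rot: [179.6, -0.2, 90.1]
contact_force: [0.5, -0.1, -1.6]
gripper_width: 0.464
```

Request:
carry_out --plan '[[[0,20,0,0,0,0,-1],[0,20,0,0,0,0,-1],[0,20,0,0,0,0,-1],[0,10,0,0,0,0,-1],[0,0,0,0,0,0,-1]]]'

```text
t: 6.25
eef_pos: [0.3972, -0.0512, 0.0612]
tool_rot: [179.5, -0.2, 90.2]
contact_force: [0.2, 0.4, -1.9]
gripper_width: 0.458
```

```bash
python3 - <<'E'
from h import *
s=shot('side'); crop(s,225,180,150,150,4,'pics/c1.png'); t=shot('top');crop(t,270,140,160,120,5,'pics/c2.png'); print(sense()['eef_pos'],sense()['tool_rot'])
E
```

```text
[ 0.3971874  -0.05269133  0.0612847 ] [ 1.79504439e+02 -1.30475932e-01  9.00365583e+01]
```

View pics/c1.png

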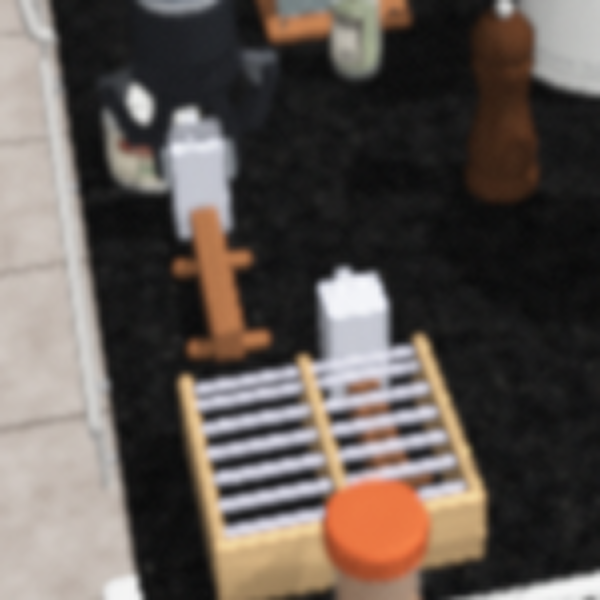

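View pics/c2.png

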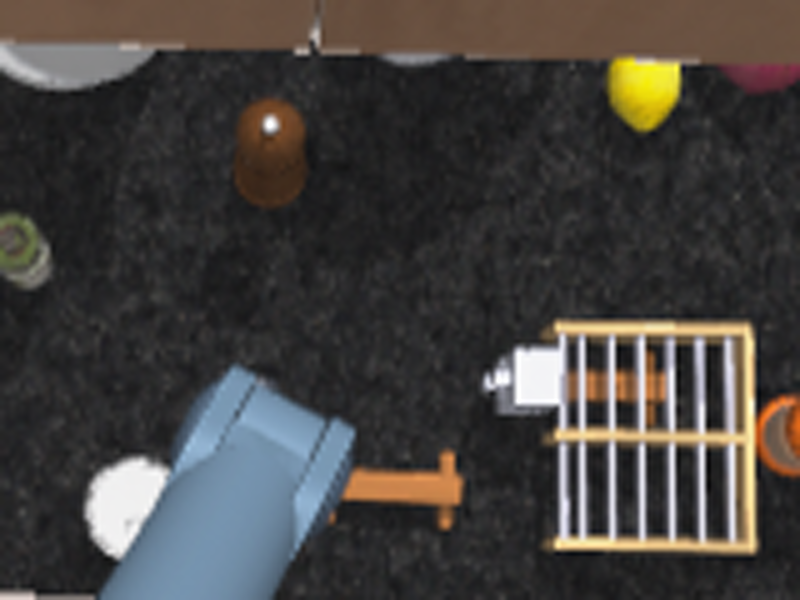

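The long arm is clear of the rack: its tail is at (462,490) in the top crop and the mouth at 558. The short arm hasn't moved. Next I lift 10 mm and then turn −90° while moving +x.

Request:
carry_out --plan '[[[0,0,6,0,0,0,-1],[0,0,6,0,0,0,-1],[8,0,0,0,0,-4,-1],[12,0,0,0,0,-7,-1],[12,0,0,0,0,-8,-1]]]'

```text
t: 6.85
eef_pos: [0.4281, -0.0574, 0.0756]
tool_rot: [179.5, -0.2, 69.8]
contact_force: [-0.7, -0.4, -2.4]
gripper_width: 0.465
```

Request:
carry_out --plan '[[[12,0,0,0,0,-8,-1],[12,0,0,0,0,-8,-1],[12,0,0,0,0,-8,-1],[12,0,0,0,0,-8,-1],[12,0,0,0,0,-8,-1]]]'

```text
t: 7.35
eef_pos: [0.4922, -0.0614, 0.0794]
tool_rot: [179.3, -0.5, 27.7]
contact_force: [0.6, 0.0, -1.8]
gripper_width: 0.465
```

Request:
carry_out --plan '[[[8,-8,-1,0,0,-8,-1],[8,-8,-1,0,0,-8,-1],[6,-6,-1,0,0,-7,-1],[2,-3,0,0,0,-2,-1],[0,0,0,0,0,0,-1]]]'

```text
t: 7.85
eef_pos: [0.5218, -0.0898, 0.08]
tool_rot: [178.9, -0.8, 1.6]
contact_force: [-0.3, 0.2, -2.0]
gripper_width: 0.466
```

```bash
python3 - <<'E'
from h import *
s=shot('side'); crop(s,225,160,150,150,4,'pics/d1.png'); t=shot('top');crop(t,270,140,160,120,5,'pics/d2.png'); print(sense()['eef_pos'],sense()['tool_rot'],sense()['joints'])
E
```

```text
[ 0.52136357 -0.08907021  0.07982761] [178.98692443  -0.77660602   1.65571355] [-48.15852473  41.78815375  67.37154993 118.13465573 -48.76659832
  53.43989129 -42.28340369]
```

View pics/d1.png

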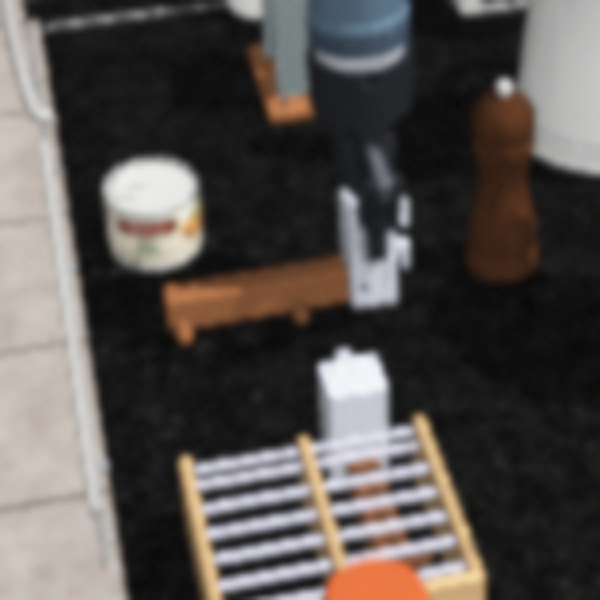

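View pics/d2.png

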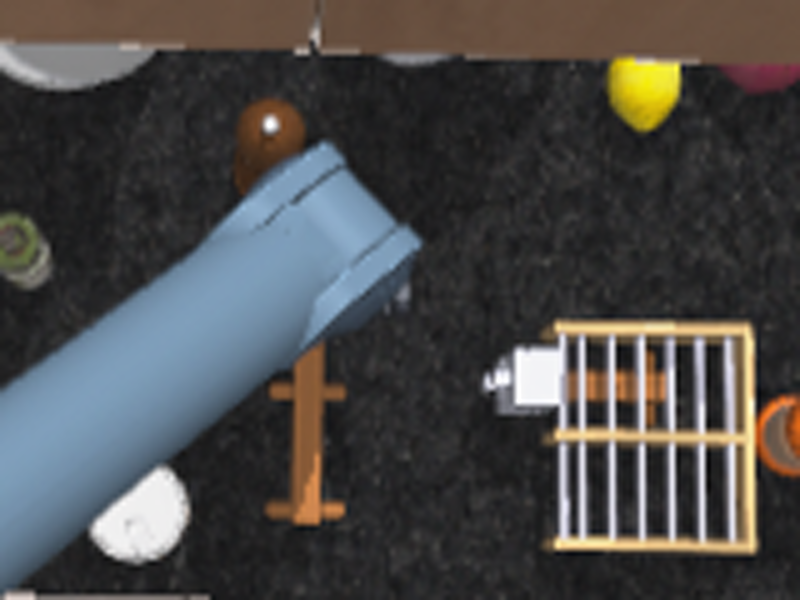

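The arm is held level about 19 mm up at (0.52, -0.09), clear of the tin, mill and rack. I'll lower it and stand it down.

Request:
carry_out --plan '[[[0,0,-6,0.7,0.7,-1.6,-1],[0,0,-6,0,0,0,-1],[0,0,-3,0,0,0,-1],[0,0,-1,0,0,0,-1],[0,0,0,0,0,0,-1]]]'

```text
t: 8.45
eef_pos: [0.5204, -0.0879, 0.0623]
tool_rot: [179.9, 0.0, 0.0]
contact_force: [0.0, -0.3, -1.9]
gripper_width: 0.46
```

Request:
carry_out --plan '[[[0,0,-1,0,0,0,-1],[0,0,-1,0,0,0,-1],[0,0,0,0,0,0,0.1],[0,0,0,0,0,0,0.4],[0,0,0,0,0,0,0.4]]]'

```text
t: 8.95
eef_pos: [0.5214, -0.0883, 0.0616]
tool_rot: [179.9, -0.1, 0.0]
contact_force: [0.3, 1.3, -0.6]
gripper_width: 0.702
```

Request:
carry_out --plan '[[[0,0,0,0,0,0,0.4],[0,0,0,0,0,0,0.4],[0,0,10,0,0,0,0.4],[0,0,20,0,0,0,0.4],[0,0,20,0,0,0,0.4]]]'

```text
t: 9.45
eef_pos: [0.5192, -0.0879, 0.1118]
tool_rot: [179.9, 0.2, 0.0]
contact_force: [-0.2, -0.3, -0.0]
gripper_width: 0.702
```

```bash
python3 - <<'E'
from h import *
s=shot('side'); crop(s,225,160,150,150,4,'pics/e1.png'); print(sense()['eef_pos'],sense()['tool_rot'],sense()['gripper_width'])
E
```

```text
[ 0.52137098 -0.08887487  0.11484553] [ 1.79886150e+02 -5.86810832e-02 -9.42003135e-03] 0.7005632833863004
```

View pics/e1.png

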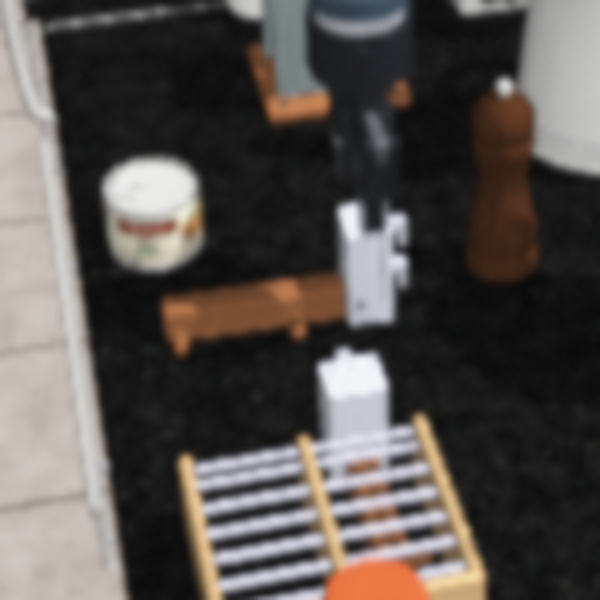

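It stands upright and released. I'll raise the tool and turn +180° (same grasp, better wrist and elbow range at the post) while moving over the bar.

Request:
carry_out --plan '[[[0,0,20,0,0,8,0.4],[0,0,20,0,0,8,0.4],[-5,0,20,0,0,8,0.4],[-5,0,10,0,0,8,0.4],[-5,0,5,0,0,8,0.4]]]'

```text
t: 10.0
eef_pos: [0.5066, -0.0904, 0.195]
tool_rot: [179.6, -0.1, 41.4]
contact_force: [-0.1, 0.1, 0.2]
gripper_width: 0.698
```

Request:
carry_out --plan '[[[-6,0,0,0,0,8.4,0.4],[-6,0,0,0,0,8.4,0.4],[-6,0,0,0,0,8.4,0.4],[-6,0,0,0,0,8.4,0.4],[-6,0,0,0,0,8.4,0.4]]]'

```text
t: 10.5
eef_pos: [0.4759, -0.0927, 0.1982]
tool_rot: [179.3, -0.3, 84.4]
contact_force: [0.2, -0.2, -0.6]
gripper_width: 0.701
```

Request:
carry_out --plan '[[[-6,0,0,0,0,8.4,0.4],[-6,0,0,0,0,8.4,0.4],[-6,0,0,0,0,8.4,0.4],[-6,0,0,0,0,8.4,0.4],[-6,0,0,0,0,8.4,0.4]]]'

```text
t: 11.0
eef_pos: [0.4432, -0.0953, 0.1993]
tool_rot: [179.2, -0.4, 127.3]
contact_force: [-0.6, 0.3, 0.3]
gripper_width: 0.7
```

```bash
python3 - <<'E'
from h import *
s=sense(); print(s['eef_pos'],s['tool_rot'],s['joints'])
E
```

```text
[ 0.44315799 -0.09529261  0.1993253 ] [179.20215667  -0.43523648 127.34982025] [-52.5561523    3.96925691  63.2019841  122.658691    -5.37627308
  55.45558719  50.97714838]
```

Request:
carry_out --plan '[[[-4,1,0,0,0,8.4,0.4],[-3,1,0,0,0,8.4,0.4],[-3,1,0,0,0,8.4,0.4],[-2,1,0,0,0,8.4,0.4],[-2,1,0,0,0,8.4,0.4]]]'

```text
t: 11.5
eef_pos: [0.4261, -0.0932, 0.1998]
tool_rot: [179.0, -0.5, 170.3]
contact_force: [0.5, 0.0, 0.1]
gripper_width: 0.701
```

Request:
carry_out --plan '[[[0,1,0,0,0,7,0.4],[0,1,0,0,0,3,0.4],[0,0,-10,0,0,0,0.4],[0,0,-5,0,0,0,0.2],[0,0,0,0,0,0,0.2]]]'

```text
t: 12.0
eef_pos: [0.4247, -0.0934, 0.185]
tool_rot: [178.7, -0.5, -179.5]
contact_force: [0.1, 0.7, 0.0]
gripper_width: 0.602
```

```bash
python3 - <<'E'
from h import *
s=sense(); print(s['eef_pos'],s['tool_rot'],s['joints'])
s=shot('side'); crop(s,225,160,150,150,4,'pics/f1.png'); t=shot('top');crop(t,270,140,160,120,5,'pics/f2.png')
E
```

```text
[ 0.4247229  -0.09344492  0.18504803] [ 178.73462568   -0.46968074 -179.47163967] [-50.62654632   2.94618457  61.01311932 125.00387515  -4.59229981
  54.35621026 103.59613305]
```

View pics/f1.png

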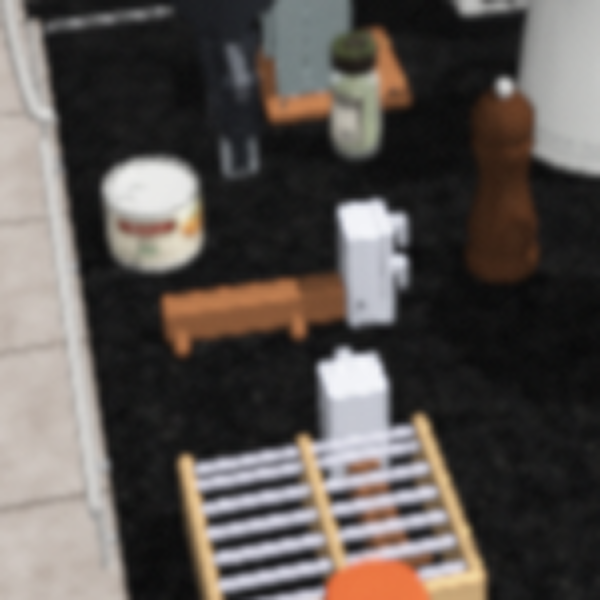

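View pics/f2.png

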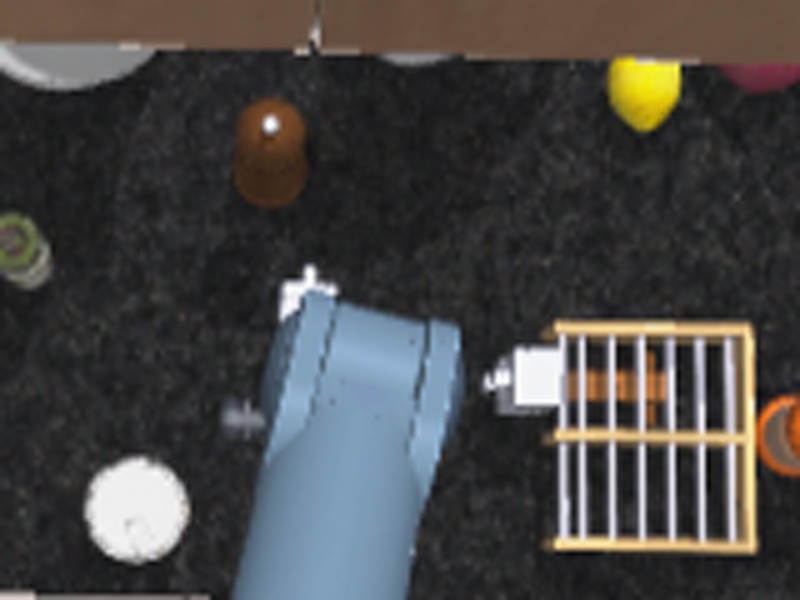

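```bash
python3 - <<'E'
from h import *
print(back('top',[(270+310/5,140+267/5)],.080), proj('top',[[.5515,-.0885,.08],[.5375,-.0885,.086]]), proj('side',[[.5375-.17,-.0885,.03],[.5375-.034,-.1085,.086],[.5375,-.1085,.0]]))
E
```

```text
[[ 0.54983819 -0.08822353  0.08      ]] [[332.08585799 192.9541263 ]
 [332.0656314  196.49647097]] [[267.12470099 237.42077473]
 [312.10811905 219.98546608]
 [323.52385925 240.31790163]]
```

Request:
carry_out --plan '[[[1,2,-20,-0.6,-0.3,-0.5,0.2],[1,2,-25,-0.6,-0.2,0,0.2],[1,1,-25,0,0,0,0.2],[0,0,-15,0,0,0,0.2],[0,0,0,0,0,0,0.2]]]'

```text
t: 12.6
eef_pos: [0.4321, -0.0878, 0.1006]
tool_rot: [179.8, 0.5, -179.9]
contact_force: [-0.7, -0.4, 0.3]
gripper_width: 0.604
```

Request:
carry_out --plan '[[[-2,0,-20,0,0.4,0,0.2],[-2,0,-20,0,0,0,0.2],[0,0,-15,0,0,0,0.2],[0,0,-6,0,0,0,0.2],[0,0,0,0,0,0,0.2]]]'

```text
t: 13.1
eef_pos: [0.4338, -0.0877, 0.0425]
tool_rot: [179.8, 0.7, -179.9]
contact_force: [-0.3, -0.3, 0.2]
gripper_width: 0.602
```

Request:
carry_out --plan '[[[-3,0,-8,0,0.7,0,0.2],[-2,0,-7,0,0,0,0.2],[0,0,-1,0,0,0,0.2],[0,0,0,0,0,0,-0.4],[0,0,0,0,0,0,-1]]]'

```text
t: 13.6
eef_pos: [0.4312, -0.0874, 0.0281]
tool_rot: [179.7, 0.2, -179.8]
contact_force: [0.2, 2.1, -0.4]
gripper_width: 0.27
```

Request:
carry_out --plan '[[[0,0,0,0,0,0,-1],[0,0,0,0,0,0,-1],[0,0,0,0,0,0,-1],[0,0,0,0,0,0,-1],[0,0,0,0,0,0,-1]]]'

```text
t: 14.1
eef_pos: [0.4313, -0.0875, 0.0283]
tool_rot: [179.7, 0.3, -179.8]
contact_force: [0.5, -0.2, -0.6]
gripper_width: 0.244
```

Bar gripped at 0.244 × 85 ≈ 21 mm. I'll lift high enough to clear the tin, then carry.

Request:
carry_out --plan '[[[0,0,10,0,0,0,-1],[0,0,20,0,0,0,-1],[0,0,25,0,0,0,-1],[-5,0,25,0,0,0,-1],[-5,0,15,0,0,0,-1]]]'

```text
t: 14.6
eef_pos: [0.4167, -0.0881, 0.1251]
tool_rot: [179.8, -0.3, -179.9]
contact_force: [-0.5, 0.9, -2.1]
gripper_width: 0.242
```

```bash
python3 - <<'E'
from h import *
s=sense(); print(s['eef_pos'],s['tool_rot'],s['joints'])
s=shot('side'); crop(s,225,140,150,150,4,'pics/g1.png')
E
```

```text
[ 0.41674147 -0.0880541   0.12510871] [ 179.77721901   -0.34615268 -179.92445361] [-48.25062778  12.01470141  59.87929712 129.00245825 -14.64972692
  46.2371207  111.46915125]
```

View pics/g1.png

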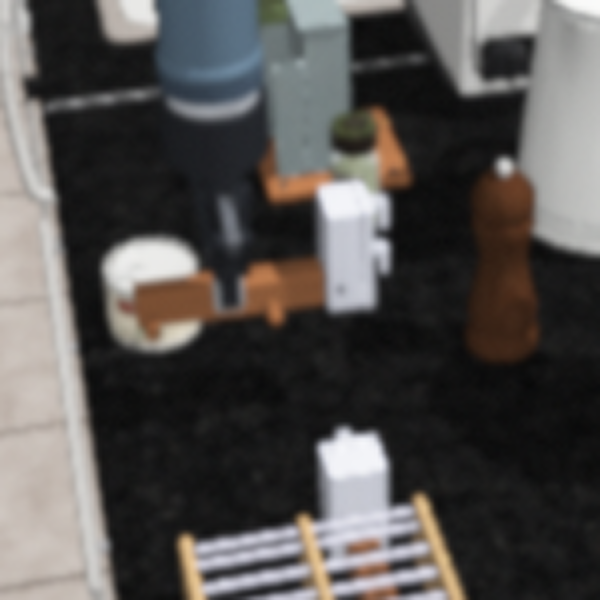

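Request:
carry_out --plan '[[[-8,15,5,0,0,0,-1],[-8,30,3,0,0,0,-1],[-4,35,0,0,0,0,-1],[0,35,0,0,0,0,-1],[0,35,0,0,0,0,-1]]]'

```text
t: 15.15
eef_pos: [0.3946, 0.0603, 0.1353]
tool_rot: [179.4, -0.1, 179.1]
contact_force: [1.0, 0.3, -1.3]
gripper_width: 0.245
```

Request:
carry_out --plan '[[[-4,35,0,0,0,0,-1],[-6,35,0,0,0,0,-1],[-6,30,0,0,0,0,-1],[-4,20,0,0,0,0,-1],[0,8,0,0,0,0,-1]]]'

```text
t: 15.65
eef_pos: [0.3708, 0.1967, 0.1346]
tool_rot: [179.3, -0.3, 179.4]
contact_force: [-0.1, -0.1, -2.3]
gripper_width: 0.241
```

```bash
python3 - <<'E'
from h import *
s=sense(); print(s['eef_pos'],s['tool_rot'],s['joints'])
E
```

```text
[0.37077716 0.19674481 0.13455484] [179.28763182  -0.26670935 179.37330197] [-79.63138439   6.60880857  49.46420638 129.4810137   -7.98080201
  46.35254512  64.52984231]
```

Request:
carry_out --plan '[[[0,18,-10,-0.7,0,0.6,-1],[0,15,-15,0,0,0,-1],[0,5,-15,0,0,0,-1],[0,1,-10,0,0,0,-1],[0,0,0,0,0,0,-1]]]'

```text
t: 16.15
eef_pos: [0.3716, 0.2356, 0.0823]
tool_rot: [-179.9, -0.3, 180.0]
contact_force: [-0.4, -0.4, -1.2]
gripper_width: 0.244
```

```bash
python3 - <<'E'
from h import *
s=sense(); print(s['eef_pos'],s['tool_rot'])
s=shot('side'); crop(s,245,100,100,100,6,'pics/i1.png'); t=shot('top');crop(t,190,150,120,90,6.6,'pics/i2.png')
E
```

```text
[0.37156164 0.23559994 0.08231394] [-179.93934753   -0.28375355  179.96265899]
```

View pics/i1.png

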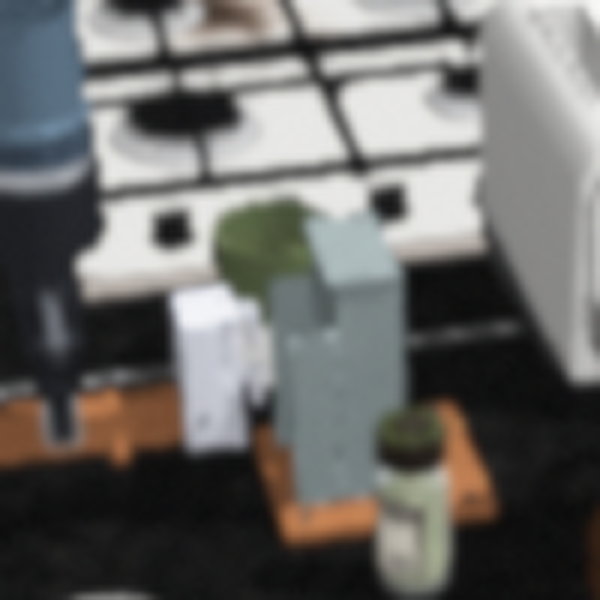

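View pics/i2.png

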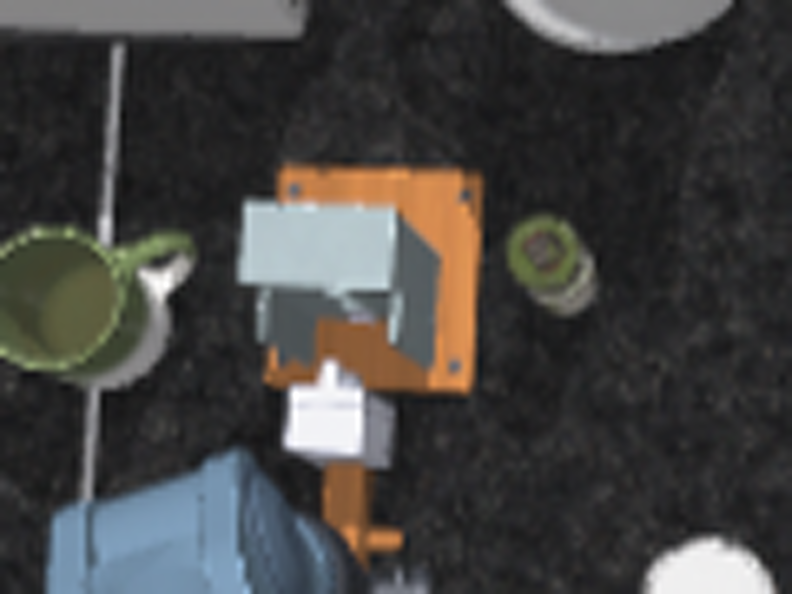

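```bash
cat > ov.py <<'E'
from h import *
from scipy.spatial.transform import Rotation as Rn
def box(x0,x1,y0,y1,z0,z1): 
    P=np.array([[x,y,z] for x in(x0,x1) for y in(y0,y1) for z in(z0,z1)]);E=[(a,b) for a in range(8) for b in range(a) if bin(a^b).count('1')==1]; return P/1000,E
ARM=[box(-34,0,-20,20,0,86),box(-174,-34,-11,11,0,30),box(0,14,-4.5,4.5,74,82),box(0,14,-4.5,4.5,34,42)]
POST=[box(-4,40,-38,38,160,164),box(-40,90,-60,60,0,12),box(-28,0,32,38,12,128),box(-28,0,-38,-32,12,128)]
def draw(im,n,parts,p,rot,col,x0,y0,s):
    R=Rn.from_euler('xyz',rot,degrees=True)
    for P,E in parts:
        uv=(proj(n,R.apply(P)+p)+.5-[x0,y0])*s
        for a,b in E: cv2.line(im,tuple(int(v) for v in uv[a]),tuple(int(v) for v in uv[b]),col,1,cv2.LINE_AA)
def ovl(src,n,x0,y0,w,h,s,fn,items):
    im=np.ascontiguousarray(cv2.resize(src[y0:y0+h,x0:x0+w],None,fx=s,fy=s,interpolation=cv2.INTER_CUBIC))
    for it in items: draw(im,n,*it,x0,y0,s)
    cv2.imwrite(fn,cv2.cvtColor(im,cv2.COLOR_RGB2BGR))
E
python3 - <<'E'
from ov import *
s=grab_frame('side'); t=grab_frame('top')
cv2.imwrite('pics/s_raw.png',s[:,:,::-1]);cv2.imwrite('pics/t_raw.png',t[:,:,::-1])
e=sense()['eef_pos']; print(e)
it=[(ARM,[e[0]+.1063,e[1]-.0005,e[2]-.028],[0,0,0],(255,0,0)),(POST,[.531,.237,0],[0,0,0],(255,255,0))]
ovl(s,'side',225,110,110,80,7,'pics/j1.png',it); ovl(t,'top',200,165,100,75,8,'pics/j2.png',it)
E
```

```text
[0.37283438 0.23657095 0.08408057]
```

View pics/j1.png

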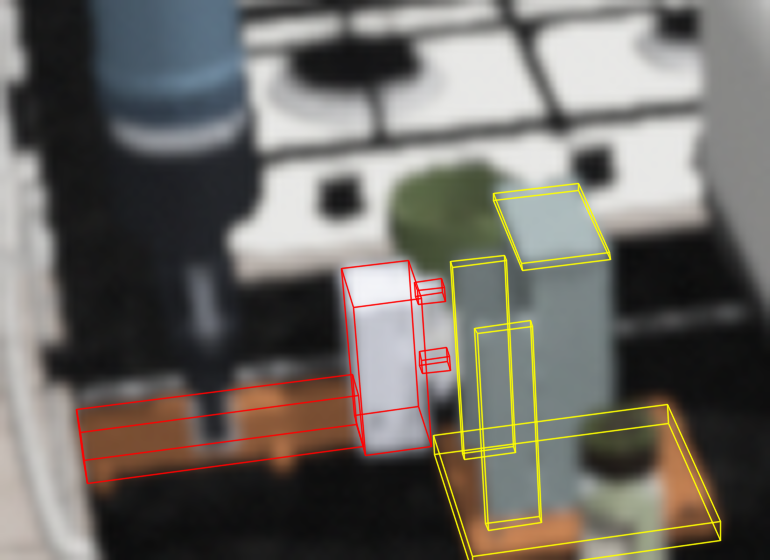

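View pics/j2.png

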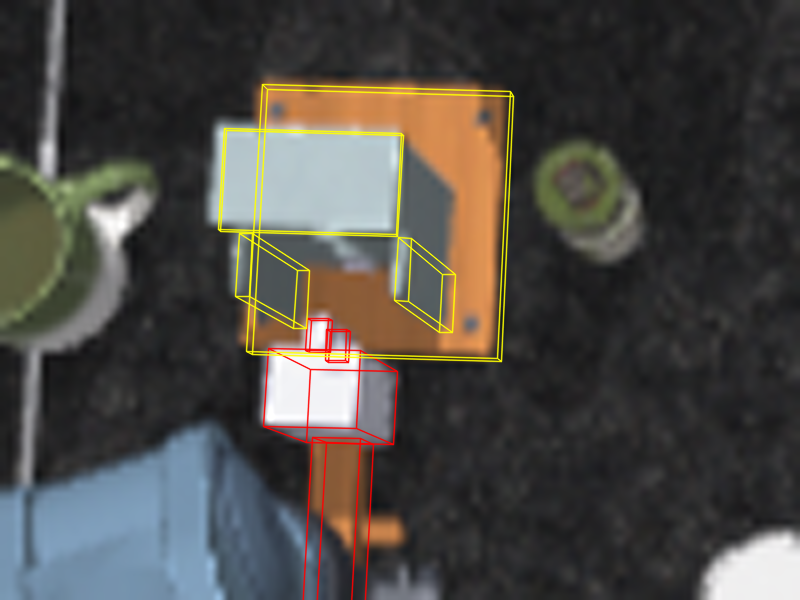

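```bash
python3 - <<'E'
from ov import *
t=cv2.imread('pics/t_raw.png')[:,:,::-1]
s=8;x0,y0=200,165
im=cv2.resize(t[y0:y0+75,x0:x0+100],None,fx=s,fy=s,interpolation=cv2.INTER_CUBIC)
for (x,y) in [(300,180),(380,215),(430,200),(270,270),(310,385),(380,420),(280,380)]: print((x,y),im[y,x])
hsv=cv2.cvtColor(np.ascontiguousarray(im),cv2.COLOR_RGB2HSV)
def rect(c,tol,seed):
    m=(np.abs(im.astype(int)-c).max(2)<tol).astype(np.uint8)
    n,l,st,ce=cv2.connectedComponentsWithStats(m)
    k=l[seed[1],seed[0]]; pts=np.argwhere(l==k)[:,::-1].astype(np.float32)
    b=cv2.boxPoints(cv2.minAreaRect(pts)); return st[k],b,pts
for nm,seed,z,tol in (('cap',(300,180),.164,22),('head',(310,385),.140,25)):
    st,b,pts=rect(im[seed[1],seed[0]].astype(int),tol,seed)
    W=back('top',(b/s-.5+.5/s)+[x0,y0],z); print(nm,st,'\n',b,'\n',W,'\n',W.mean(0))
E
```

```text
(300, 180) [180 197 204]
(380, 215) [186 204 209]
(430, 200) [86 93 96]
(270, 270) [76 83 85]
(310, 385) [242 242 246]
(380, 420) [127 129 138]
(280, 380) [244 245 247]
cap [  213   128   186   109 16665] 
 [[211.4744  230.64835]
 [216.42514 124.70212]
 [399.43674 133.25406]
 [394.486   239.20029]] 
 [[0.52639705 0.27776188 0.164     ]
 [0.57247424 0.27843199 0.164     ]
 [0.57101081 0.1996896  0.164     ]
 [0.52493789 0.19939398 0.164     ]] 
 [0.54870499 0.23881936 0.164     ]
head [ 266  319   92  105 6540] 
 [[265.73566 420.91296]
 [268.49213 317.54645]
 [358.62805 319.95007]
 [355.87158 423.3166 ]] 
 [[0.44744464 0.25547504 0.14      ]
 [0.49248329 0.25690381 0.14      ]
 [0.49254327 0.21774248 0.14      ]
 [0.44749944 0.21649359 0.14      ]] 
 [0.46999266 0.23665373 0.14      ]
```

Overlays agree. The arm is level at y = 0.2367 and the post centre measures 0.2388, so I move +2 mm in y and −5 mm in z, then push in.

Request:
carry_out --plan '[[[0,2,-3,0,0,0,-1],[0,0,-2,0,0,0,-1],[5,0,0,0,0,0,-1],[8,0,0,0,0,0,-1],[3,0,0,0,0,0,-1]]]'

```text
t: 16.85
eef_pos: [0.3909, 0.2393, 0.0805]
tool_rot: [179.6, -0.0, 179.9]
contact_force: [0.9, 1.0, -1.1]
gripper_width: 0.24
```

```bash
python3 - <<'E'
from h import *
s=sense(); print(s['eef_pos'],s['tool_rot'],s['contact_force'])
E
```

```text
[0.39088857 0.23933938 0.08047524] [ 1.79608377e+02 -2.16375823e-02  1.79903575e+02] [ 0.89900028  1.02307892 -1.13401436]
```

Request:
carry_out --plan '[[[4,0,-2,0,0,0,-1],[4,0,-1,0,0,0,-1],[4,0,0,0,0,0,-1],[2,0,0,0,0,0,-1],[0,0,0,0,0,0,-1]]]'

```text
t: 17.35
eef_pos: [0.4076, 0.2391, 0.0773]
tool_rot: [179.6, 0.0, 179.8]
contact_force: [0.2, -0.1, -1.9]
gripper_width: 0.245
```

```bash
python3 - <<'E'
from ov import *
s=grab_frame('side'); t=grab_frame('top'); S=sense(); e=S['eef_pos']; print(e,S['tool_rot'],S['contact_force'])
it=[(ARM,[e[0]+.1063,e[1]-.0005,e[2]-.028],[0,0,0],(255,0,0)),(POST,[.531,.2388,0],[0,0,0],(255,255,0))]
ovl(s,'side',225,110,110,80,7,'pics/k1.png',it); ovl(t,'top',210,175,80,60,10,'pics/k2.png',[])
E
```

```text
[0.4071759  0.23915031 0.0772104 ] [1.79633253e+02 1.54232596e-02 1.79849471e+02] [-0.89851751  0.28681278 -1.82296155]
```

View pics/k1.png

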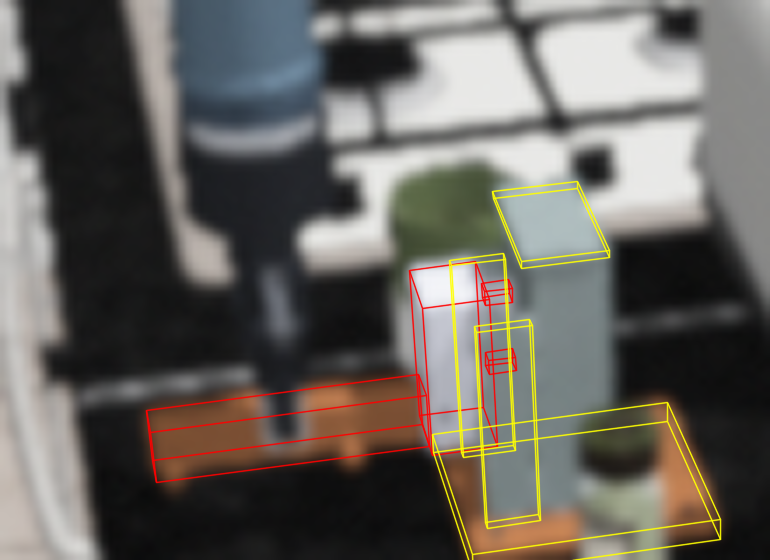

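View pics/k2.png

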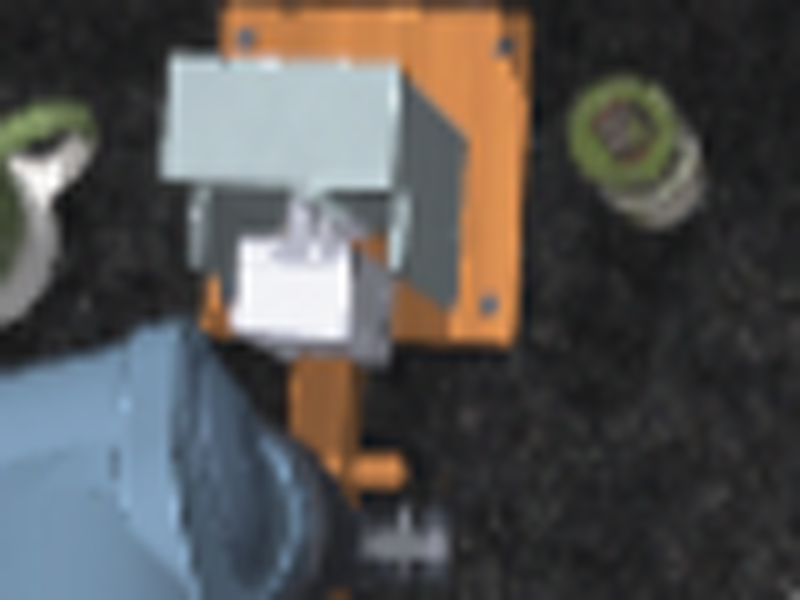

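```bash
python3 - <<'E'
from ov import *
t=grab_frame('top'); S=sense(); e=S['eef_pos']
F=[box(-28,0,32,38,127,128),box(-28,0,-38,-32,127,128),box(-4,40,-38,38,163.5,164)]
H=[box(-34,0,-20,20,85.5,86),box(0,14,-4.5,4.5,81.5,82)]
def go(py,ay,fn):
    s=16;x0,y0,w,h=222,178,48,34
    im=np.ascontiguousarray(cv2.resize(t[y0:y0+h,x0:x0+w],None,fx=s,fy=s,interpolation=cv2.INTER_CUBIC))
    for parts,p,c in ((F,[.531,py,0],(255,255,0)),(H,[e[0]+.1063,ay,e[2]-.028],(255,0,0))): draw(im,'top',parts,np.array(p),[0,0,0],c,x0,y0,s)
    cv2.imwrite(fn,im[:,:,::-1])
go(.2388,e[1],'pics/l1.png')
E
```

```text
(no output)
```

View pics/l1.png

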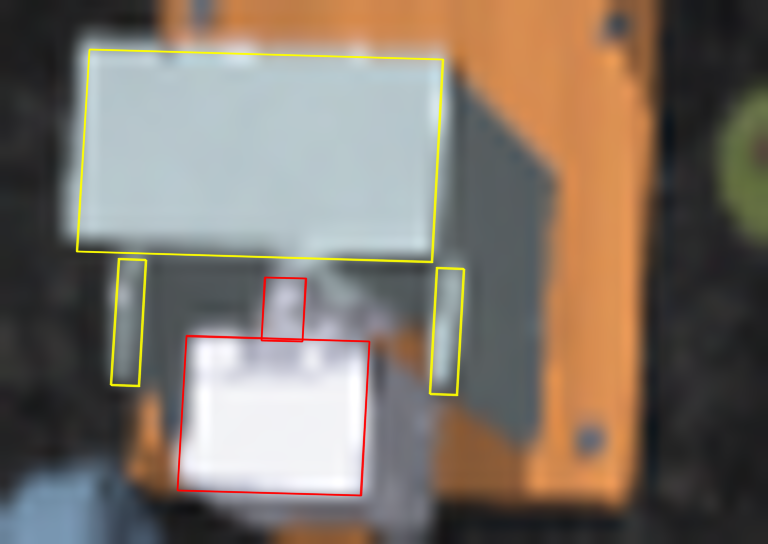

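The top overlay puts the arm and post within about 1 mm laterally, with matching yaw. I'll push in gently.

Request:
carry_out --plan '[[[3,0,0,0,0,0,-1],[3,0,0,0,0,0,-1],[3,0,0,0,0,0,-1],[2,0,0,0,0,0,-1],[0,0,0,0,0,0,-1]]]'

```text
t: 18.0
eef_pos: [0.4185, 0.2394, 0.0772]
tool_rot: [179.6, -0.0, 179.9]
contact_force: [0.3, -0.7, -0.7]
gripper_width: 0.241
```

Request:
carry_out --plan '[[[2,0,0,0,0,0,-1],[2,0,0,0,0,0,-1],[1,0,0,0,0,0,-1],[1,0,0,0,0,0,-1],[0,0,0,0,0,0,-1]]]'

```text
t: 18.5
eef_pos: [0.425, 0.2394, 0.0772]
tool_rot: [179.6, -0.0, 179.9]
contact_force: [0.0, -0.3, -1.7]
gripper_width: 0.239
```

Request:
carry_out --plan '[[[1,0,0,0,0,0,-1],[1,0,0,0,0,0,-1],[1,0,0,0,0,0,-1],[1,0,0,0,0,0,-1],[0,0,0,0,0,0,-1]]]'

```text
t: 19.0
eef_pos: [0.4257, 0.2392, 0.0761]
tool_rot: [179.7, -0.4, -180.0]
contact_force: [-1.9, 1.2, -1.5]
gripper_width: 0.245
```

Request:
carry_out --plan '[[[1,0,0,0,0,0,-1],[1,0,0,0,0,0,-1],[1,0,0,0,0,0,-1],[1,0,0,0,0,0,-1],[0,0,0,0,0,0,-1]]]'

```text
t: 19.5
eef_pos: [0.4256, 0.239, 0.0748]
tool_rot: [179.8, -0.9, -179.9]
contact_force: [-2.9, -1.3, -0.9]
gripper_width: 0.239
```

```bash
cat > chk.py <<'E'
import sys
from ov import *
s=grab_frame('side'); t=grab_frame('top'); S=sense(); e=S['eef_pos']; print(e,S['tool_rot'],S['contact_force'],S['joints'])
k=sys.argv[1]
it=[(ARM,[e[0]+.1063,e[1],e[2]-.028],[0,0,0],(255,0,0))]
ovl(s,'side',235,105,100,75,8,f'pics/{k}1.png',[]); ovl(t,'top',210,175,80,60,10,f'pics/{k}2.png',it)
E
python3 chk.py n
```

```text
[0.42561001 0.23896795 0.07480046] [ 179.808831     -0.92439129 -179.88605262] [-4.10598054  0.5563403  -2.26498531] [-69.43722857  23.57998573  41.19597885 121.87774202 -23.62535864
  43.15926121  77.3044476 ]
```

View pics/n1.png

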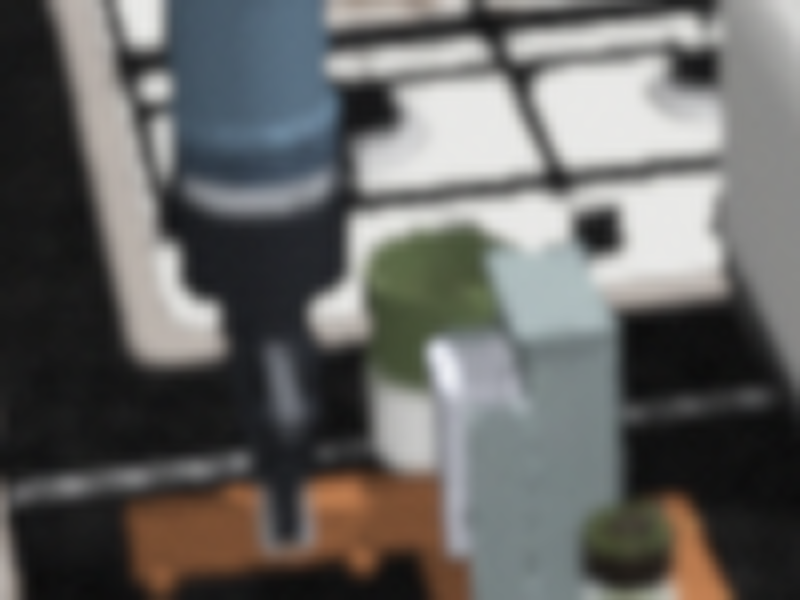

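View pics/n2.png

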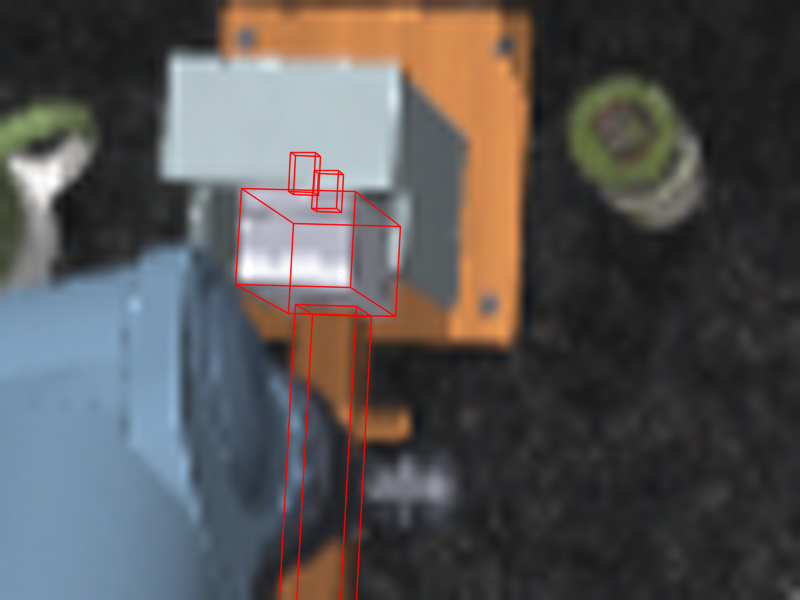

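The claws went in and the head stopped at origin x ≈ 0.532 with about 3–4 N, which matches the web. Now I lower in small steps.

Request:
carry_out --plan '[[[0,0,-2,0,-0.9,0,-1],[0,0,-2,0,0,0,-1],[0,0,-2,0,0,0,-1],[0,0,-2,0,0,0,-1],[0,0,0,0,0,0,-1]]]'

```text
t: 20.1
eef_pos: [0.4257, 0.2392, 0.0679]
tool_rot: [179.7, -0.0, 180.0]
contact_force: [-5.1, 0.2, 3.7]
gripper_width: 0.24
```

```bash
python3 chk.py o; python3 -c "
from h import *
print(sense()['ft_torque'])"
```

```text
[0.42566457 0.2391931  0.06791602] [ 1.79695650e+02 -2.75921655e-02  1.79987342e+02] [-5.51482252  0.18436183  3.3974709 ] [-69.4875446   23.9435493   40.86129638 122.57669529 -24.15715934
  41.30542287  77.41267248]
[-0.05627053  0.72650615 -0.10125344]
```

View pics/o1.png

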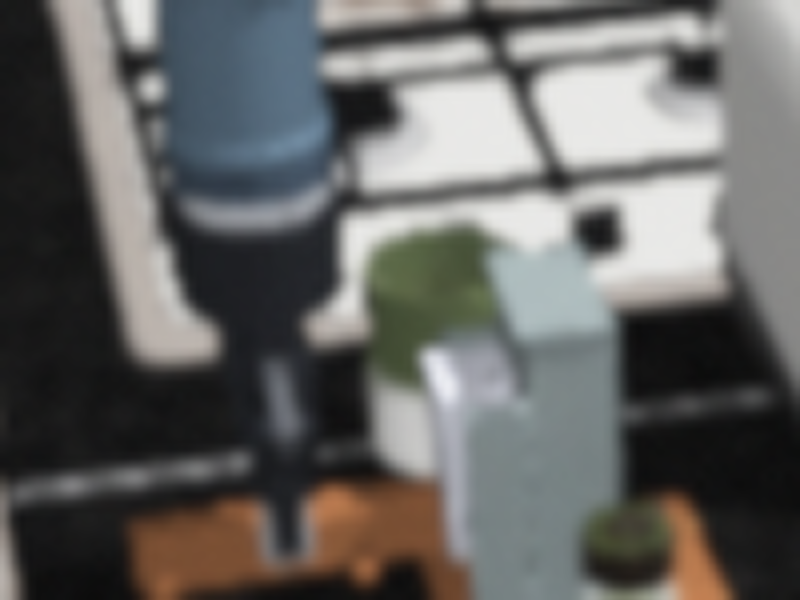

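The head is resting on the catch and the bar dipped slightly (about 2°). I'll press on while turning the head down, with less push in x.

Request:
carry_out --plan '[[[-1,0,-1,0,1.5,0,-1],[0,0,-2,0,1.5,0,-1],[0,0,-2,0,1.5,0,-1],[0,0,-2,0,1,0,-1],[0,0,0,0,0,0,-1]]]'

```text
t: 20.7
eef_pos: [0.4255, 0.2401, 0.0658]
tool_rot: [179.4, -6.3, 179.8]
contact_force: [-5.3, -0.9, 4.5]
gripper_width: 0.243
```

```bash
python3 chk.py p; python3 -c "
from h import *
print(sense()['ft_torque'])"
```

```text
[0.42546324 0.24008875 0.06562466] [179.39807337  -6.21031369 179.84645133] [-5.53233464 -0.59319711  8.07232698] [-64.7461112   26.78808106  38.606033   118.81117568 -26.99120176
  48.38657034  80.92423108]
[-0.27253009  0.99630482 -0.0793681 ]
```

View pics/p1.png

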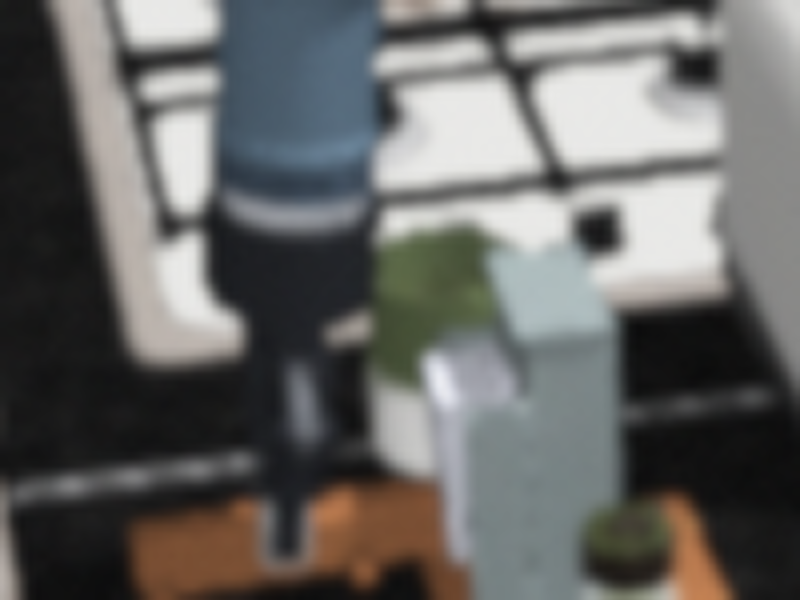

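View pics/p2.png

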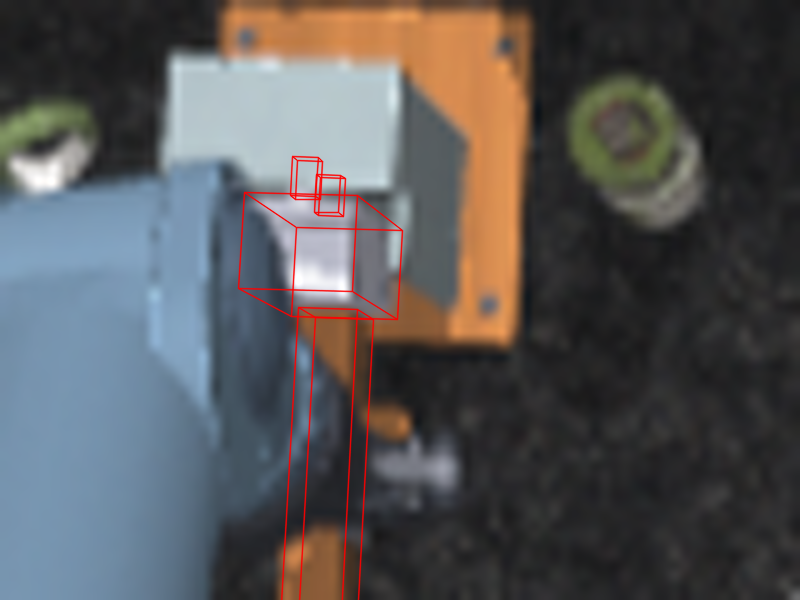

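```bash
python3 - <<'E'
from ov import *
s=grab_frame('side')
pics=[]
for z,p in ((.046,0),(.042,0),(.043,-2),(.041,-3)):
    ovl(s,'side',235,125,80,60,5,'pics/tmp.png',[(ARM,[.532,.2392,z],[0,p,0],(255,0,0))]); im=cv2.imread('pics/tmp.png'); cv2.putText(im,f"{z} {p}",(5,20),0,.6,(0,255,255),1); pics.append(im)
cv2.imwrite('pics/q.png',np.vstack([np.hstack(pics[:2]),np.hstack(pics[2:])]))
E
```

```text
(no output)
```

View pics/q.png

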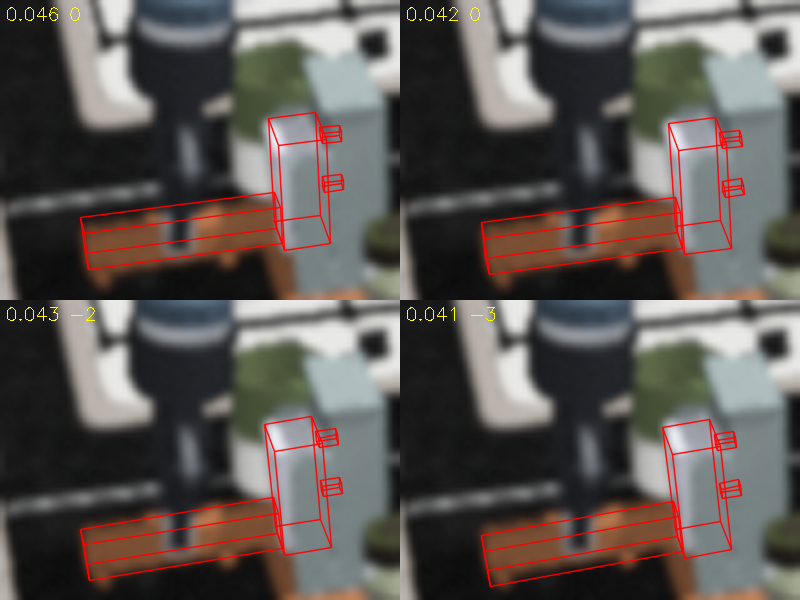

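The arm is now at about z = 0.043–0.044, with the hooks roughly 2.5 mm behind the slot sills. I'll press once more for depth before letting go.

Request:
carry_out --plan '[[[-1,-1,-4,0,2,0,-1],[0,0,-4,0,2,0,-1],[0,0,-5,0,2,0,-1],[0,0,-5,0,1,0,-1],[0,0,-4,0,0,0,-1]]]'

```text
t: 21.35
eef_pos: [0.4262, 0.2406, 0.062]
tool_rot: [178.6, -15.0, 179.9]
contact_force: [-10.6, -3.3, 28.2]
gripper_width: 0.244
```

```bash
python3 - <<'E'
from ov import *
s=grab_frame('side');S=sense();print(S['eef_pos'],S['tool_rot'],S['contact_force'],S['ft_torque'])
pics=[]
for z,p in ((.043,0),(.040,0),(.040,-1.5),(.036,-1.5)):
    ovl(s,'side',235,125,80,60,5,'pics/tmp.png',[(ARM,[.532,.2392,z],[0,p,0],(255,0,0))]); im=cv2.imread('pics/tmp.png'); cv2.putText(im,f"{z} {p}",(5,20),0,.6,(0,255,255),1); pics.append(im)
cv2.imwrite('pics/r.png',np.vstack([np.hstack(pics[:2]),np.hstack(pics[2:])]))
E
```

```text
[0.42616483 0.24059204 0.06201374] [178.5814074  -14.98296732 179.85180064] [-10.50093434  -2.18275275  29.74732398] [-0.73625431  2.82625309  0.14115225]
```

View pics/r.png

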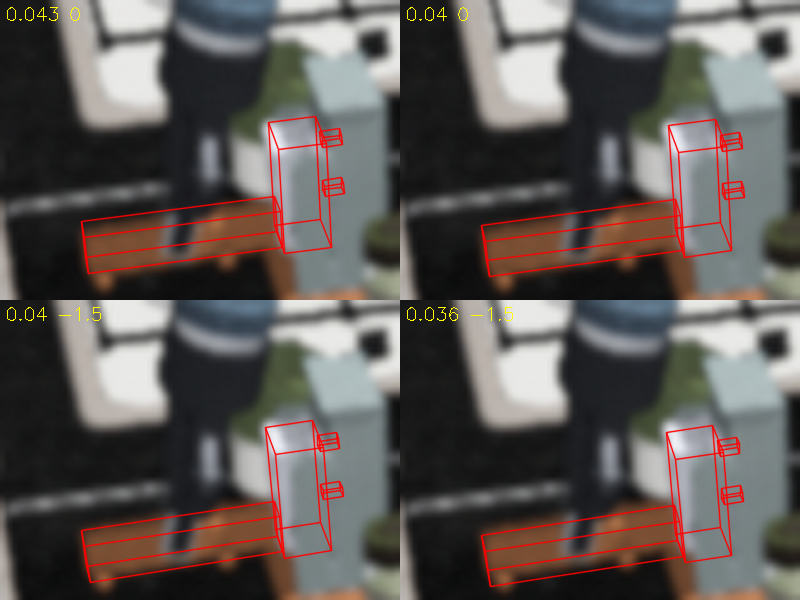

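At about 28 N down, the arm is at z ≈ 0.040, with the hooks about 5 mm behind the sills. I'll relax, let go, straighten up and withdraw.

Request:
carry_out --plan '[[[0,0,0,0,0,0,-1],[0,0,0,0,0,0,-1],[0,0,0,0,0,0,0.2],[0,0,0,0,0,0,0.2],[0,0,0,0,0,0,0.2]]]'

```text
t: 21.9
eef_pos: [0.4317, 0.2407, 0.0644]
tool_rot: [178.4, -14.7, 179.8]
contact_force: [0.3, 0.8, 0.2]
gripper_width: 0.598
```

Request:
carry_out --plan '[[[0,0,0,0,-5,0,0.2],[-3,0,5,0,-5,0,0.2],[-5,0,15,0,-5,0,0.2],[-5,0,25,0,0,0,0.2],[0,0,25,0,0,0,0.2]]]'

```text
t: 22.4
eef_pos: [0.422, 0.2387, 0.133]
tool_rot: [178.6, 1.2, 179.6]
contact_force: [0.0, 0.5, -0.5]
gripper_width: 0.597
```

```bash
python3 chk.py u
```

```text
[0.42532787 0.24037962 0.13558557] [178.24971208   1.48394583 179.5881651 ] [0.99264141 0.49535462 0.0088556 ] [-75.62469004  15.03772873  46.68443698 122.17216977 -16.18763674
  46.3337062   70.5756235 ]
```

View pics/u1.png

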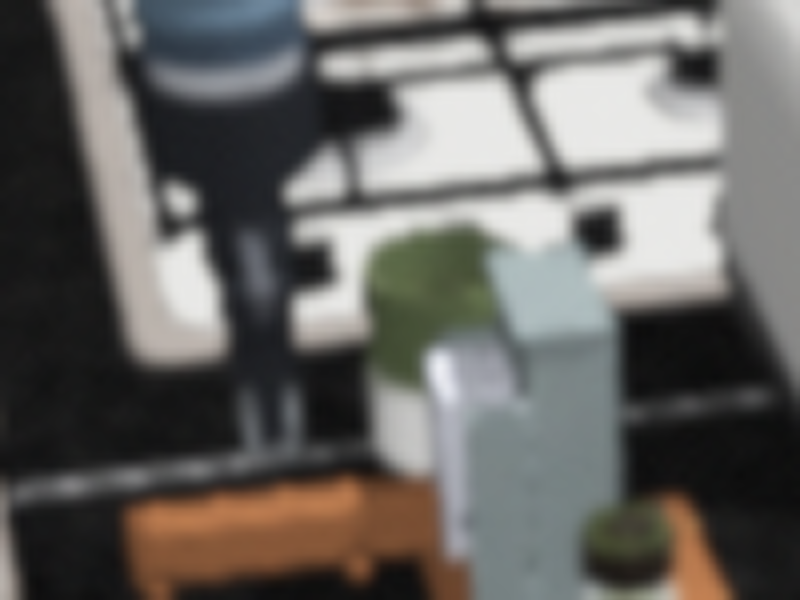

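The arm hangs hooked and roughly level. Next I close the fingers, go up and over, and press on the head top.

Request:
carry_out --plan '[[[0,0,20,-1,1,0.4,-1],[0,0,25,-0.7,0.5,0,-1],[0,0,20,0,0,0,-1],[20,0,0,0,0,0,-1],[25,0,0,0,0,0,-1]]]'

```text
t: 23.0
eef_pos: [0.4699, 0.2416, 0.2015]
tool_rot: [179.8, -0.1, -179.8]
contact_force: [-0.5, -0.2, 0.4]
gripper_width: 0.002
```

Request:
carry_out --plan '[[[20,0,0,0,0,0,-1],[15,0,0,0,0,0,-1],[4,0,0,0,0,0,-1],[0,0,0,0,0,0,-1],[0,0,0,0,0,0,-1]]]'

```text
t: 23.5
eef_pos: [0.5146, 0.2406, 0.1992]
tool_rot: [180.0, 0.2, -179.9]
contact_force: [-0.2, -0.3, 0.3]
gripper_width: -0.001
```

```bash
python3 chk.py v
```

```text
[0.51420195 0.2408898  0.19931602] [ 1.79969368e+02  1.65035555e-01 -1.79915010e+02] [-0.17062632 -0.32311345 -0.54255429] [-69.08180979  20.92981655  48.04170175 107.65238859 -17.98887352
  59.11367474  76.51303564]
```

Request:
carry_out --plan '[[[-1,-1,-12,0,0,0,-1],[0,-1,-15,0,0,0,-1],[0,0,-12,0,0,0,-1],[0,0,-5,0,0,0,-1],[0,0,0,0,0,0,-1]]]'

```text
t: 24.1
eef_pos: [0.5097, 0.2392, 0.1502]
tool_rot: [179.9, -0.1, -179.8]
contact_force: [0.0, 0.3, 0.2]
gripper_width: 0.002
```

```bash
python3 chk.py w
```

```text
[0.51035922 0.23952319 0.15118625] [ 1.79893890e+02  2.24574042e-02 -1.79778612e+02] [ 0.33987829  0.67365824 -0.24938869] [-66.90724091  24.37862346  45.72766032 110.16827315 -21.48509977
  54.18994263  79.31753978]
```

View pics/w1.png

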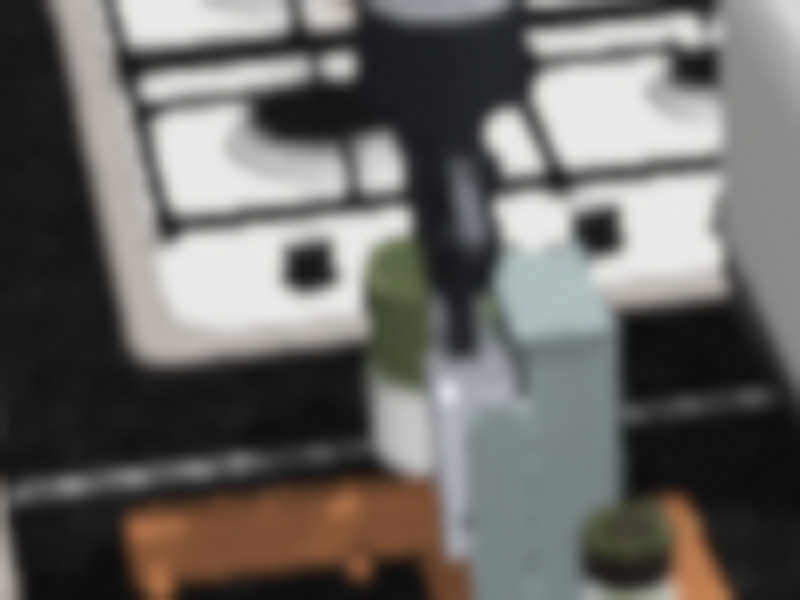

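The closed fingers are over the head top (465,355 in the crop). I'll press down.

Request:
carry_out --plan '[[[2,0,-3,0,0,0,-1],[1,0,-3,0,0,0,-1],[0,0,-3,0,0,0,-1],[0,0,-3,0,0,0,-1],[0,0,-3,0,0,0,-1]]]'

```text
t: 24.7
eef_pos: [0.5157, 0.2411, 0.1382]
tool_rot: [179.7, 0.2, -179.8]
contact_force: [-0.9, 0.1, 0.2]
gripper_width: 0.001
```

Request:
carry_out --plan '[[[0,0,-3,0,0,0,-1],[0,0,-3,0,0,0,-1],[0,0,-3,0,0,0,-1],[0,0,-3,0,0,0,-1],[0,0,-3,0,0,0,-1]]]'

```text
t: 25.2
eef_pos: [0.5154, 0.2411, 0.1324]
tool_rot: [179.3, -0.4, -179.9]
contact_force: [-10.8, -3.1, 21.1]
gripper_width: -0.005
```

Request:
carry_out --plan '[[[-2,0,-2,0,0,0,-1],[-1,0,-3,0,0,0,-1],[0,0,-4,0,0,0,-1],[0,0,-4,0,0,0,-1],[0,0,-4,0,0,0,-1]]]'

```text
t: 25.7
eef_pos: [0.5153, 0.2412, 0.1324]
tool_rot: [178.6, -0.8, 179.9]
contact_force: [-13.4, -4.5, 28.1]
gripper_width: -0.0
```

```bash
python3 chk.py x; python3 - <<'E'
from ov import *
s=grab_frame('side')
pics=[]
for z,p in ((.030,0),(.034,0),(.030,-1.5),(.038,0)):
    ovl(s,'side',235,125,80,60,5,'pics/tmp.png',[(ARM,[.532,.2392,z],[0,p,0],(255,0,0))]); im=cv2.imread('pics/tmp.png'); cv2.putText(im,f"{z} {p}",(5,20),0,.6,(0,255,255),1); pics.append(im)
cv2.imwrite('pics/y.png',np.vstack([np.hstack(pics[:2]),np.hstack(pics[2:])]))
E
```

```text
[0.51528161 0.24111825 0.13238142] [178.55661441  -0.84294103 179.87041836] [-13.03684164  -3.36781745  26.00368951] [-64.06216867  26.45712871  43.81114679 109.91793641 -24.79012894
  53.22543396  81.97895813]
```

View pics/x1.png

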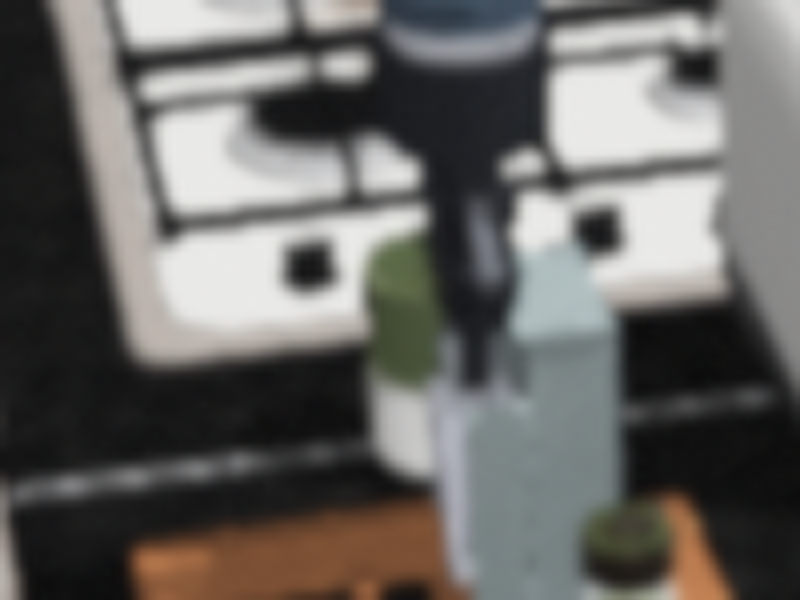

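View pics/y.png

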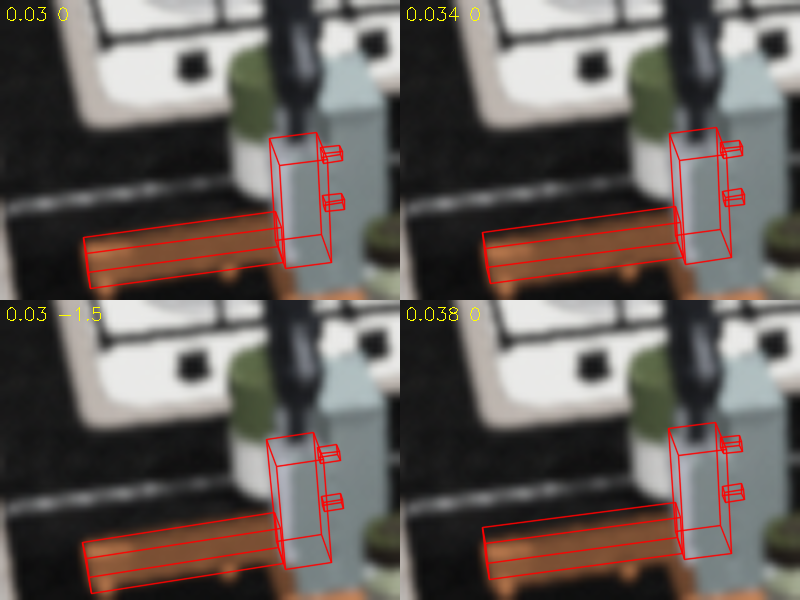

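The arm stopped hard at 28 N, and the overlay at home height (z = 0.030, level) fits. I'll back off and check it.

Request:
carry_out --plan '[[[0,0,1,0,0,0,-1],[-1,0,3,0,0,0,-1],[-2,0,8,0,0,0,-1],[-2,0,20,0,0,0,-1],[0,0,30,0,0,0,-1]]]'

```text
t: 26.35
eef_pos: [0.5069, 0.2393, 0.1928]
tool_rot: [178.9, -1.2, 179.8]
contact_force: [0.2, 1.1, 0.0]
gripper_width: -0.002
```

Request:
carry_out --plan '[[[-20,0,30,0,0,0,-1],[-30,0,10,0,0,0,-1],[-30,-30,0,0,0,0,-1],[-20,-40,0,0,0,0,-1],[0,-20,0,0,0,0,-1]]]'

```text
t: 26.85
eef_pos: [0.4083, 0.1516, 0.2382]
tool_rot: [178.7, -0.5, -179.8]
contact_force: [0.6, -0.1, 0.4]
gripper_width: -0.003
```

```bash
python3 - <<'E'
from ov import *
s=grab_frame('side');t=grab_frame('top');S=sense();print(S['t'],S['eef_pos'],S['contact_force'])
it=[(ARM,[.532,.2392,.03],[0,0,0],(255,0,0))]
ovl(s,'side',235,115,100,75,8,'pics/z1.png',it); ovl(s,'side',235,115,100,75,8,'pics/z3.png',[]); ovl(t,'top',180,150,260,110,3,'pics/z2.png',[])
E
```

```text
26.95 [0.41028916 0.15136408 0.23873468] [0.47655723 0.1659132  0.20748729]
```

View pics/z1.png

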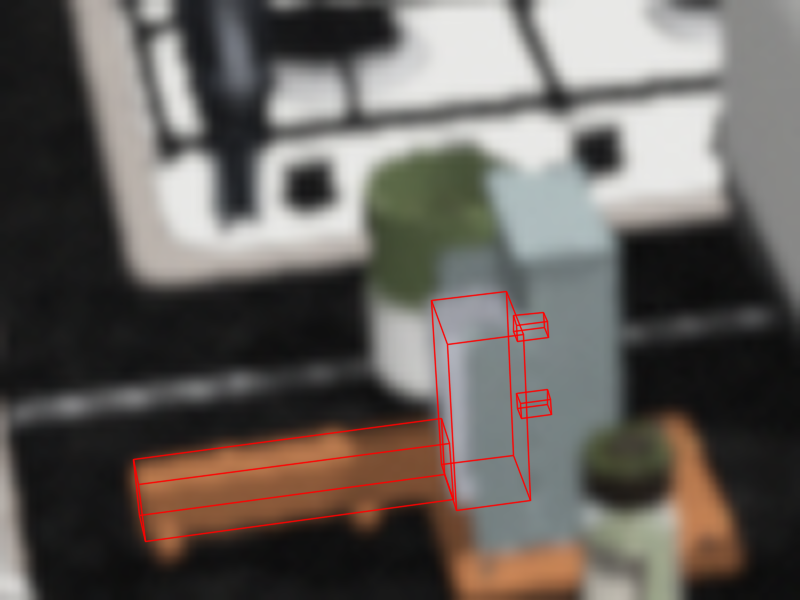

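View pics/z2.png

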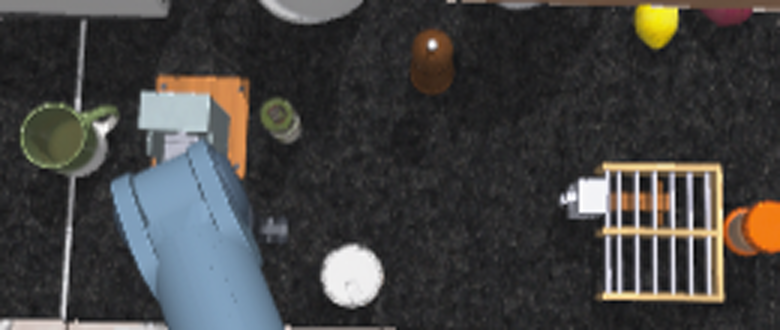

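View pics/z3.png

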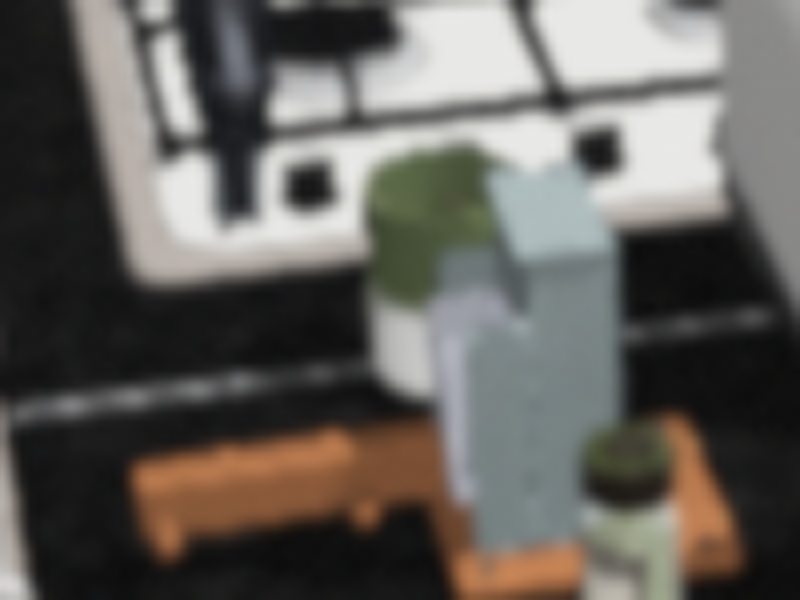

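The overlay at home still fits after release, and the bystanders and short arm are where they were. I'm handing in.

Request:
carry_out --plan '[[[0,0,0,0,0,0,-1],[0,0,0,0,0,0,-1],[0,0,0,0,0,0,-1],[0,0,0,0,0,0,-1],[0,0,0,0,0,0,-1]]]'

```text
t: 27.45
eef_pos: [0.412, 0.1548, 0.2392]
tool_rot: [178.7, -0.2, -179.9]
contact_force: [-0.6, -1.1, 0.6]
gripper_width: 0.005
```

```bash
python3 - <<'E'
from rig import *
s=sense(); print(s['t'],s['contact_force'],abs(s['joint_vel']).max()); print(job_done())
E
```

```text
27.45 [-0.6319067  -1.1131894   0.63150118] 0.8472775143464127
the job is handed in; nothing more can be done
None
```

The long arm hangs in the grey post at home height, let go, and the job was handed in at 27.5 s. The catch itself is not visible in either camera, so I could not see it snap out; I infer it from the checks below.

**What I did**
- I drew the long arm out of the rack by its head, turned it, and stood it on the open worktop. A picture showed it upright after I let go.
- I took it again by the bar and hooked both claws into the slots. Pressing from the bar stalled on the catch with the head about 10 mm above home, because the bar turned in the grip (28 N).
- I let go and pressed the head top with closed fingers instead. It came to a hard stop at 28 N.

**Last checks**
- **Height:** at the stop the fingertips were at z ≈ 0.115 m, against 0.116 m for the head top at home. After I let go, the side-camera overlay still fit home height and level, and the head had not sprung back up.
- **Bystanders:** the short arm and the things standing about looked unmoved.
- **Robot:** it was clear and at rest.

**Disagreements**
- The post's side-to-side position differed by about 2 mm between my first and second measurement. I used the later one, and the claws went in without resistance.
- While pressing, there was also a sideways reading of about 13 N on the tool. It came from friction or from touching the cap, and it was gone after I backed off.

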